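# Stand the solder reel holder up and load it

### The job

The solder reel holder has been knocked over. Set it upright again clear of its round parking pad and let go of it, then take it by its post, move it onto the middle of the pad, and slide the reel of solder down over the post onto the black collar. Never let the holder fall or drop, and leave the spray can, the jar and the multimeter where they are.

Things in the scene. Friction and masses are not known exactly. Their poses are not given: they have to be found in the camera images.
- stand: reel holder, 0.45 kg: steel base plate 70 x 70 x 12 mm, in its middle an aluminium post 18 mm thick, 150 mm high in all (top 3 mm chamfered), with a black collar 32 mm across at 80 to 86 mm. Origin: centre of the base's underside; z up the post, x and y along the base's sides. At first it lies toppled on its base's +x edge and the post's end, z pointing 11 degrees below level
- reel: reel of solder, a rigid short tube lying flat: green flanges 60 mm in diameter, 4 mm thick, bright winding 57 mm in diameter between, 32 mm high in all, through bore 22 mm in diameter along z. Origin: centre of the underside, z up. About 0.2 kg. Either face may end up on top
- pad: fixed round parking pad, black with a white rim, 110 mm in diameter, 3 mm thick. Origin: centre of its underside on the bench, z up (its top is 3 mm above the origin)
- can: bystander: upright yellow and blue spray can with a red cap, 45 mm in diameter, 118 mm high, on the robot's side of the pad. Origin: centre of the underside, z up
- jar: bystander: small amber jar with a black lid, 48 mm in diameter, 42 mm high, on the far side of the pad. Origin: centre of the underside, z up
- meter: bystander: red multimeter lying flat, 150 x 74 x 34 mm, knob to 44 mm. Origin: centre of the underside, long side along its x, z up

How it is judged:
By the outcome, as a careful person would: the job done as asked, in the order asked, and still so for the second after the job is handed in, with the robot touching nothing.
It also fails if it takes over 72 s, if anything falls off the work surface, if the arm or the gripper's body presses on something with over 40 N, if the wrist force passes 120 N, or if a joint passes its speed limit or range.

### The arm

A 7-joint arm with a two-finger parallel gripper is mounted at the origin on the work surface. World frame = base frame: x ahead of the robot, y to its left, z up, the work surface at z = 0. Lengths are in m, angles in rad, forces in N, time in s.
With the tool pointing down it reaches from about 0.4 to 0.85 m from the base axis. Payload 10.4 kg.
Tool frame: the origin (TCP) lies at the very end of the fingers, on their centre line; the grasp point (between the pads) lies 19 mm behind it; z points along the fingers, y is the line along which they close (so a half turn about z gives the same grasp; the last joint's range is limited). The gripper opens to 85 mm and grips with 20 to 120 N. Pads are 22 mm wide; open, the fingers measure 114 mm over their backs; the gripper's body (76 mm by 85 mm) begins 54 mm behind the grasp point. The pads swing forward as they close: fully open they stand 13 mm farther back than shut.
Start: joints at [-1.163, 0.332, -0.065, 1.46, 0.022, 1.35, -0.088], TCP at [0.261, 0.568, 0.231] pointing down, gripper open.
Joint ranges: [-2.6, 2.6], [-0.5, 2.12], [-1.47, 1.34], [0.16, 2.42], [-1.27, 4.41], [0.06, 2.06], [-2.6, 2.6]. Speed limits (rad/s): [2.22, 2.22, 2.79, 2.79, 3.14, 3.14, 3.14].

### API

Orientations are given as a unit quaternion [x, y, z, w].
In Python, from workcell import * gives the robot as it stands. The module is installed in compiled form; this text tells all that it offers.
- The arm moves only by the tool carry_out, never from a script. Its argument "motion" is a list of rows, each an object with "xyz": the shift along the tool's x, y, z in m, a list of three; "angular": the turn, a rotation vector about the tool's x, y, z in degrees, a list of three. A call has 1 to 12 rows; each row is the pose to reach, as a shift and turn from the pose commanded when the call began, along the tool's axes at that moment; what a row does not reach only later rows make up. A row lasts 1/10 s, in which the tool goes at most 50 mm and 8.59 degrees, less where a joint would pass 70% of its speed; a pose out of reach is approached as far as the arm can. A call with a gripper value outside its range is refused whole. "hand" is the opening, from 0 (shut) to 1 (fully open), set as the call begins (left out, the last holds). The fingers move at their own pace and stop on an object; "grip_force" is the grip in N (left out, the last holds). Time passes only in rows, so rows that repeat a pose let the fingers close. It gives the time, the measured TCP pose, the force, the opening and the grip force at its end, in the units of the state.
- get_obs(): the state, without advancing time (a new reading comes with each control period).
- camera(name): name is "scene" or "side" or "wrist"; returns a dict with "img" (384x512x3 uint8, red, green, blue), "fx", "fy", "cx", "cy" (pixels), "extrinsics" (4x4, takes a point from camera to world coordinates). Camera axes: x right, y up, looking along -z (the intrinsics and any distortion apply to the point x, -y, -z); pixel columns grow to the right and rows downward; lengths in m; the calibration is good to about 2 mm. The wrist camera is an equidistant fisheye: a pixel r from the principal point sees the ray r / f radians off the axis. A picture is of the moment at which its call begins. There is no depth.
- hand_in(): hands the job in; it is judged then, once.
The state is a dict: "clock": time; "joint_pos": joint angles; "joint_velocities": joint speeds; "tau": joint torques, N m; "position": TCP position; "ee_rot": TCP orientation; "ft_force": force on the tool from outside, world axes, zero at the start; "torque": the same for the moment, N m; "grip_width": opening from 0.0 (shut) to 1.0 (fully open); "grasp_force": force on a finger pad.
Only numpy, scipy, OpenCV 4.12 (cv2) and the standard library are available. Lean on these libraries where they do the work, as an engineer would, in place of code of your own. Each camera call takes 0.05 s, during which the arm holds its last target. There are 200 camera calls.

## Working session

There is one attempt and no reset: what is moved stays moved. The work goes in short steps, Python scripts to look and compute and a tool call to move; the robot and the scene stay as the last step left them, time stands still between calls to the robot, and variables do not carry over. Pictures are saved under pics/ and viewed, at most 10 in all, crops included, and the job is handed in when it is done.

Besides the shell and the picture viewer there is one more tool, called after "Request:" as a command line: name --argument value ..., lists and objects as JSON in quotes. carry_out: Moves the arm, as the interface text tells. Its arguments: {"type":"object","properties":{"motion":{"type":"array"},"hand":{"type":"number"},"grip_force":{"type":"number"}},"required":["motion"]}

```bash
mkdir -p pics; cat > h.py <<'E'
from workcell import *
import numpy as np, cv2
from scipy.spatial.transform import Rotation as R
def ray(c,u,v,fish=False):
    x=(u-c["cx"])/c["fx"]; y=(v-c["cy"])/c["fy"]
    if fish:
        r=np.hypot(x,y); s=np.sin(r)/r if r>1e-9 else 1; d=np.array([x*s,-y*s,-np.cos(r)])
    else: d=np.array([x,-y,-1.])
    E=np.array(c["extrinsics"]); d=E[:3,:3]@d
    return E[:3,3],d/np.linalg.norm(d)
def onz(c,u,v,z,fish=False):
    o,d=ray(c,u,v,fish); return o+d*(z-o[2])/d[2]
def cross(a,b):
    (o1,d1),(o2,d2)=a,b
    s=np.linalg.lstsq(np.c_[d1,-d2],o2-o1,rcond=None)[0]
    p,q=o1+s[0]*d1,o2+s[1]*d2; return (p+q)/2,np.linalg.norm(p-q)
def proj(c,p):
    E=np.array(c["extrinsics"]); q=E[:3,:3].T@(np.array(p)-E[:3,3])
    return c["cx"]+c["fx"]*q[0]/-q[2], c["cy"]+c["fy"]*-q[1]/-q[2]
def toolmove(target):
    o=get_obs(); return R.from_quat(o["ee_rot"]).inv().apply(np.array(target)-o["position"])
def save(n,img): cv2.imwrite("pics/"+n+".png",cv2.cvtColor(img,cv2.COLOR_RGB2BGR))
E
python3 - <<'E'
from h import *
a=camera("scene");b=camera("side")
np.save("a.npy",a,allow_pickle=True);np.save("b.npy",b,allow_pickle=True)
for c in(a,b):print(c["fx"],c["cx"],c["cy"],np.round(c["extrinsics"],3).tolist())
save("ab",cv2.resize(np.vstack([a["img"],b["img"]]),(800,1200)) [:600]); save("b",cv2.resize(b["img"],(800,600)))
print(get_obs())
E
```

```text
400.065407577138 257.54650375282944 194.88987633277057 [[0.854, -0.38, 0.355, 0.923], [0.521, 0.615, -0.592, -0.584], [0.007, 0.69, 0.723, 0.762], [0.0, 0.0, 0.0, 1.0]]
352.9115026629559 255.2888208976944 192.59358091841796 [[0.71, 0.5, -0.496, 0.105], [-0.704, 0.498, -0.506, -0.521], [-0.006, 0.708, 0.706, 0.759], [0.0, 0.0, 0.0, 1.0]]
{'clock': 0.1, 'joint_pos': array([-1.16260158,  0.33280919, -0.06473082,  1.46085377,  0.0215736 ,
        1.34988617, -0.08849076]), 'joint_velocities': array([ 8.80321349e-04, -1.70003707e-03, -9.97324602e-05, -2.38279439e-03,
        3.94983475e-04,  1.42103361e-03, -2.11793868e-04]), 'tau': array([ 8.71947013e-04, -6.26743841e+01,  4.83924081e-02, -3.92430532e+01,
        1.61170255e-02,  6.78413780e-03,  1.24062433e-05]), 'position': array([0.26083482, 0.5676054 , 0.23059693]), 'ee_rot': array([ 2.13710331e-01,  9.76896871e-01, -6.18784627e-04, -1.24828177e-04]), 'ft_force': array([ 0.49761357, -1.0637991 ,  0.12225028]), 'torque': array([-0.0348735 ,  0.03817487,  0.02407988]), 'grasp_force': 0.0, 'grip_width': 1.0009912761760043}
```

View pics/ab.png

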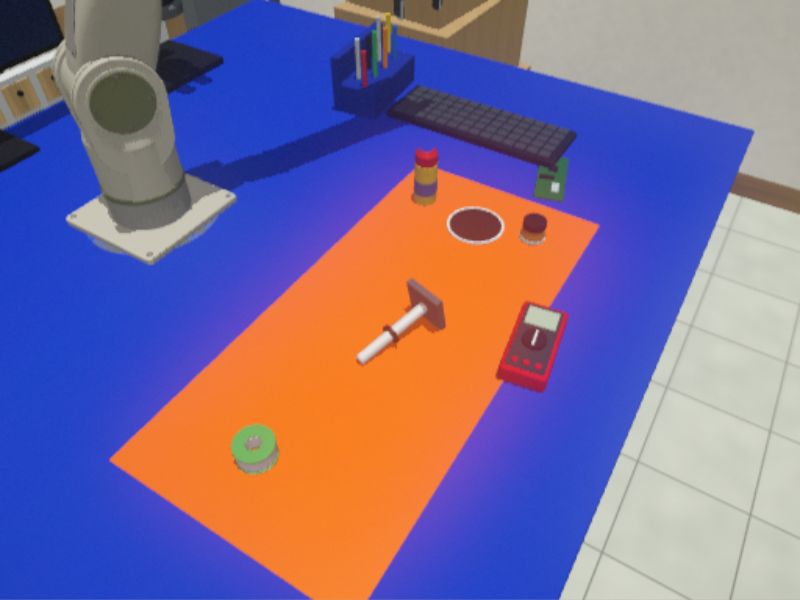

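View pics/b.png

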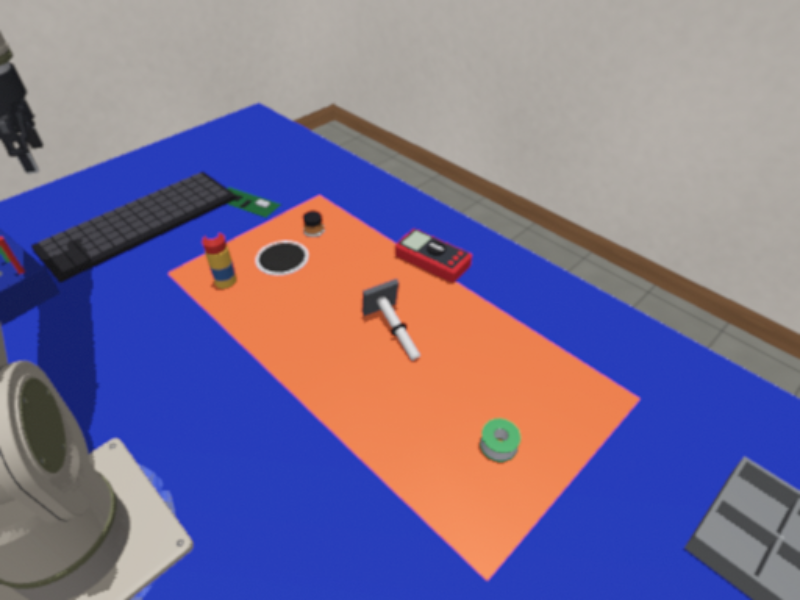

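The scene view shows the reel at about (254,443), the holder with its post end at (362,360) and base at (426,305), and the pad at (476,225). The side view shows the reel at (500,436), post end at (415,357), base at (380,298) and pad at (282,257). Next I'll measure these from masks.

```bash
cat > m.py <<'E'
from h import *
S=1.5625
def blob(m,near):
    n,l,st,ce=cv2.connectedComponentsWithStats(m.astype(np.uint8)*255)
    i=1+np.argmin([np.hypot(*(ce[k]-near))+(1e4 if st[k,4]<25 else 0) for k in range(1,n)])
    return l==i,st[i]
def hull(m):
    return cv2.convexHull(np.argwhere(m)[:,::-1].astype(np.float32).reshape(-1,1,2))
E
python3 - <<'E'
from m import *
a=np.load("a.npy",allow_pickle=True).item();b=np.load("b.npy",allow_pickle=True).item()
pos={'a':dict(reel=(254,443),pad=(476,225),post=(392,334)),'b':dict(reel=(500,436),pad=(282,257),post=(397,325))}
res={}
for k,c in(('a',a),('b',b)):
    hsv=cv2.cvtColor(c["img"],cv2.COLOR_RGB2HSV);h,s,v=[hsv[...,i].astype(int) for i in range(3)]
    P={n:np.array(p)/S for n,p in pos[k].items()}
    g,st=blob((h>40)&(h<85)&(s>80)&(v>70),P['reel']); e=cv2.fitEllipse(hull(g)); print(k,'reel',st,e); res[k,'reel']=e[0]
    w=(s<90)&(v>140); 
    m,st=blob(w,P['pad']); e=cv2.fitEllipse(hull(m)); print(k,'pad',st,e); res[k,'pad']=e[0]
    hole=g.copy()
    yy,xx=np.mgrid[:384,:512]
    near=np.hypot(xx-P['post'][0],yy-P['post'][1])<42
    m=near&(s<110)&(v>110); print('post',m.sum(),cv2.minAreaRect(hull(m)))
    x0,y0=(P['post']-45).astype(int); crop=c["img"][y0:y0+90,x0:x0+90]
    save("crop"+k,cv2.resize(crop,(400,400),interpolation=cv2.INTER_CUBIC)); print(x0,y0)
for n in('reel','pad'): print(n,cross(ray(a,*res['a',n]),ray(b,*res['b',n])))
A,B=[cv2.imread(f"pics/crop{k}.png") for k in 'ab']; cv2.imwrite("pics/crops.png",np.hstack([A,B]))
E
```

```text
a reel [148 272  28  25 455] ((161.72381591796875, 284.1208801269531), (23.42128562927246, 28.516704559326172), 66.11422729492188)
a pad [286 132  37  24 191] ((303.7677001953125, 143.7318878173828), (23.624279022216797, 36.67748260498047), 95.17732238769531)
post 494 ((249.5752410888672, 203.7529296875), (23.39069938659668, 64.1937484741211), 51.63251495361328)
205 168
b reel [309 268  24  22 359] ((320.2035827636719, 278.4740295410156), (21.05758285522461, 24.54196548461914), 112.89859008789062)
b pad [163 154  35  22 180] ((180.011962890625, 164.71852111816406), (21.71705436706543, 34.46019744873047), 80.73087310791016)
post 336 ((256.970458984375, 202.47341918945312), (54.66091537475586, 21.324506759643555), 56.003543853759766)
209 163
reel (array([ 0.52586599, -0.30770033,  0.0264449 ]), np.float64(0.0009583500596785771))
pad (array([ 0.55589393,  0.2957344 , -0.00166685]), np.float64(0.0011806989111172795))
```

View pics/crops.png

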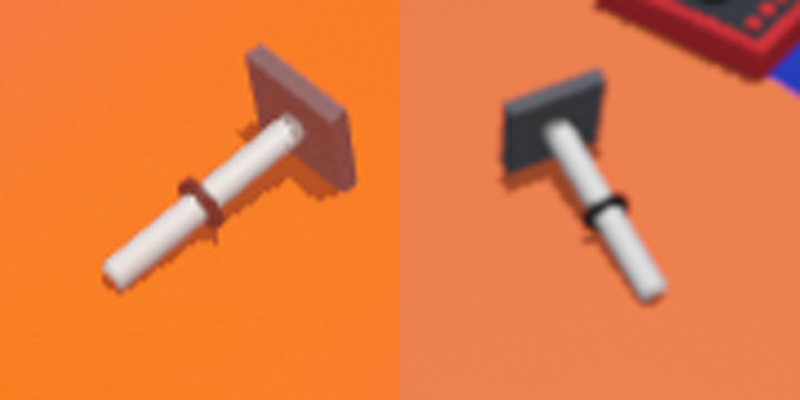

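The crops show the post end at scene px (230.7,230.6) and side px (265.3,228.7). The base junction is at (271,196.8) and (244.1,192.3), and the collar at (250.5,213.5) and (255.2,210.7).

```bash
python3 - <<'E'
from m import *
a=np.load("a.npy",allow_pickle=True).item();b=np.load("b.npy",allow_pickle=True).item()
pts=dict(tip=((230.7,230.6),(265.3,228.7)),collar=((250.5,213.5),(255.2,210.7)),junc=((271,196.8),(244.1,192.3)))
r={}
for n,(p,q) in pts.items():
    r[n],e=cross(ray(a,*p),ray(b,*q)); print(n,np.round(r[n],4),round(e,4))
d=r['tip']-r['junc'];print(np.linalg.norm(d),np.degrees(np.arctan2(d[1],d[0])),np.degrees(np.arcsin(d[2]/np.linalg.norm(d))))
# caps: can cap top / jar lid / meter, by hand pixels from the 800-wide views
for n,p,q,z in (('cantop',(427,152),(213,240),.118),('canbot',(425,198),(224,283),.0),('jar',(535,222),(313,218),.042),('meter',(534,342),(434,253),.034)):
    P=np.array(p)/S;Q=np.array(q)/S
    print(n,np.round(cross(ray(a,*P),ray(b,*Q)),4) if 0 else np.round(cross(ray(a,*P),ray(b,*Q))[0],3),np.round(onz(a,*P,z),3),np.round(onz(b,*Q,z),3))
for n,p in(('pad',((303.77,143.73),(180.01,164.72))),):
    print(onz(a,*p[0],.003),onz(b,*p[1],.003))
print(onz(a,161.72,284.12,.032),onz(b,320.2,278.47,.032))
E
```

```text
tip [ 0.5571 -0.0979  0.0024] 0.0003
collar [ 0.5759 -0.0386  0.0169] 0.0029
junc [0.596  0.0273 0.0294] 0.0017
0.13382016983241235 -107.23764775576358 -11.65495256818319
cantop [0.433 0.318 0.104] [0.442 0.302 0.118] [0.425 0.297 0.118]
canbot [ 0.429  0.323 -0.008] [0.433 0.317 0.   ] [0.425 0.31  0.   ]
jar [0.665 0.319 0.034] [0.667 0.311 0.042] [0.657 0.307 0.042]
meter [0.775 0.059 0.021] [0.778 0.051 0.034] [0.763 0.046 0.034]
[0.55796    0.29126834 0.003     ] [0.55283279 0.28986202 0.003     ]
[ 0.52881265 -0.30927911  0.032     ] [ 0.52255848 -0.3097983   0.032     ]
```

Request:
carry_out --motion '[{"xyz": [-0.04, -0.03, 0], "angular": [0, 0, 7]}, {"xyz": [-0.08, -0.06, 0], "angular": [0, 0, 14]}, {"xyz": [-0.12, -0.09, 0], "angular": [0, 0, 20]}, {"xyz": [-0.16, -0.12, 0], "angular": [0, 0, 26]}, {"xyz": [-0.2, -0.145, 0], "angular": [0, 0, 32]}, {"xyz": [-0.24, -0.175, 0], "angular": [0, 0, 38]}, {"xyz": [-0.28, -0.2, -0.01], "angular": [0, 0, 44]}, {"xyz": [-0.32, -0.23, -0.01], "angular": [0, 0, 50]}, {"xyz": [-0.36, -0.26, -0.01], "angular": [0, 0, 56]}, {"xyz": [-0.4, -0.29, -0.02], "angular": [0, 0, 62]}, {"xyz": [-0.44, -0.32, -0.02], "angular": [0, 0, 68]}, {"xyz": [-0.48, -0.35, -0.02], "angular": [0, 0, 74]}]'

```text
clock: 1.3
position: [0.5511, 0.0484, 0.2516]
ee_rot: [0.76, 0.65, 0.0, 0.0]
ft_force: [1.3, 0.3, -0.9]
grip_width: 0.997
grasp_force: 0.0
```

```bash
cat >> m.py <<'E'
def st():
    o=get_obs(); M=R.from_quat(o["ee_rot"]).as_matrix(); print(round(o["clock"],2),np.round(o["position"],4),'q',np.round(o["joint_pos"],2),'F',np.round(o["ft_force"],1),'g',round(o["grip_width"],3),round(o["grasp_force"],1),'\n',np.round(M,3).tolist()); return o,M
def axes(az,tilt):  # tool x az (deg), rotated about tool y by tilt
    return R.from_euler('z',az,degrees=True)*R.from_euler('x',180,degrees=True)*R.from_euler('y',tilt,degrees=True)
def go(p,Rt):
    o=get_obs(); R0=R.from_quat(o["ee_rot"]); print('move',np.round(R0.inv().apply(np.array(p)-o["position"]),4),np.round(np.degrees((R0.inv()*Rt).as_rotvec()),2))
E
python3 - <<'E'
from m import *
st(); c=camera("wrist"); np.save("w1.npy",c,allow_pickle=True); save("w1",c["img"]); go([.586,-.01,.25],axes(73,0))
E
```

```text
1.3 [0.5511 0.0484 0.2516] q [-0.58  0.16  0.46  1.65 -0.07  1.35 -0.26] F [ 1.3  0.3 -0.9] g 0.997 0.0 
 [[0.155, 0.988, 0.001], [0.988, -0.155, 0.0], [0.0, 0.0, -1.0]]
move [-0.043   0.0404  0.0017] [0.16 0.18 7.18]
```

View pics/w1.png

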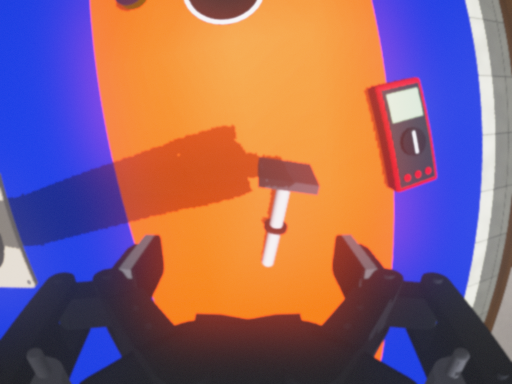

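The wrist view shows the post running from (284,190) to its end at (268,265), with the collar at (275,227) and the base's top edge along (260,158)-(318,190). The pad is partly visible at (224,5).

```bash
python3 - <<'E'
from m import *
c=np.load("w1.npy",allow_pickle=True).item(); a=np.load("a.npy",allow_pickle=True).item();b=np.load("b.npy",allow_pickle=True).item()
hsv=cv2.cvtColor(c["img"],cv2.COLOR_RGB2HSV).astype(int)
print(c["fx"],c["cx"],c["cy"])
m=(hsv[...,1]<80)&(hsv[...,2]>150); m[:,:255]=0;m[:,300:]=0;m[:185]=0;m[275:]=0
# rows centre line
ys=[y for y in range(192,266) if m[y].sum()>4]
cx=np.array([np.argwhere(m[y]).mean() for y in ys]); k=np.polyfit(ys,cx,1); print(ys[0],ys[-1],k)
def at(y): return np.polyval(k,y),y
tip=onz(c,*at(266),.009,1); col=onz(c,*at(227),.021,1); ju=onz(c,*at(190),.034,1)
print(tip,col,ju); d=ju-tip; print(np.linalg.norm(d),np.degrees(np.arctan2(-d[1],-d[0])))
w=ray(c,*at(266),1); print('tip3',cross(w,ray(b,265.3,228.7)),cross(w,ray(a,230.7,230.6)))
w=ray(c,*at(190),1); print('ju3',cross(w,ray(b,244.1,192.3)),cross(w,ray(a,271,196.8)))
for p in((260,158),(318,165),(318,192),(259,187)): print(p,onz(c,*p,.07,1))
E
```

```text
297.3186396354542 247.6378873882596 190.7391866130343
192 265 [-2.16756335e-01  3.24318336e+02]
[ 0.55489575 -0.1079393   0.009     ] [ 0.57448798 -0.04239676  0.021     ] [0.59052873 0.01139197 0.034     ]
0.12702228909816493 -106.62591857658691
tip3 (array([ 0.55309782, -0.10448663,  0.01268034]), np.float64(0.004378421783452085)) (array([ 0.55815128, -0.10457171,  0.01194757]), np.float64(0.007012471350996161))
ju3 (array([0.58808033, 0.01513937, 0.04336696]), np.float64(0.0038781203587176178)) (array([0.59542414, 0.01615936, 0.0412487 ]), np.float64(0.012203280771950783))
(260, 158) [0.56689752 0.06207194 0.07      ]
(318, 165) [0.63079388 0.04455861 0.07      ]
(318, 192) [0.62765622 0.01300055 0.07      ]
(259, 187) [0.5609326  0.02950389 0.07      ]
```

```bash
python3 - <<'E'
from m import *
go([.586,-.0045,.22],axes(73.3,-55))
E
```

```text
move [-0.0375  0.0394  0.0317] [  3.45 -54.75   6.27]
```

Request:
carry_out --motion '[{"xyz": [-0.01, 0.01, 0], "angular": [0.5, -7, 1]}, {"xyz": [-0.02, 0.02, 0], "angular": [1, -14, 2]}, {"xyz": [-0.03, 0.03, 0], "angular": [1.5, -21, 2.5]}, {"xyz": [-0.0375, 0.04, 0], "angular": [2, -28, 3]}, {"xyz": [-0.0375, 0.04, 0.01], "angular": [2.3, -35, 4]}, {"xyz": [-0.0375, 0.04, 0.02], "angular": [2.6, -42, 5]}, {"xyz": [-0.0375, 0.04, 0.03], "angular": [3, -49, 5.6]}, {"xyz": [-0.0375, 0.04, 0.03], "angular": [3.4, -54.7, 6.3]}, {"xyz": [-0.0375, 0.04, 0.06], "angular": [3.4, -54.7, 6.3]}, {"xyz": [-0.0375, 0.04, 0.1], "angular": [3.4, -54.7, 6.3]}, {"xyz": [-0.0375, 0.04, 0.1], "angular": [3.4, -54.7, 6.3]}]'

```text
clock: 2.45
position: [0.582, 0.0073, 0.1465]
ee_rot: [0.705, 0.538, -0.37, 0.276]
ft_force: [-0.8, -0.3, -1.2]
grip_width: 0.997
grasp_force: 0.0
```

```bash
python3 - <<'E'
from m import *
st(); T=axes(73.3,46); z=T.as_matrix()[:,2]; g=np.array([.586,-.0045,.0286]); print(z)
go(g-z*.10,T)
E
```

```text
2.45 [0.582  0.0073 0.1465] q [-0.79  0.77  0.49  1.42  0.42  1.62 -0.69] F [-0.8 -0.3 -1.2] g 0.997 0.0 
 [[0.146, 0.963, -0.225], [0.554, -0.268, -0.788], [-0.819, -0.009, -0.573]]
[ 0.20670986  0.68899984 -0.69465837]
move [-0.0075  0.006   0.0951] [ -0.5  101.04   1.37]
```

Request:
carry_out --motion '[{"xyz": [0, 0, 0], "angular": [0, 8, 0]}, {"xyz": [0, 0, 0], "angular": [0, 16.5, 0]}, {"xyz": [0, 0, 0], "angular": [0, 25, 0]}, {"xyz": [0, 0, 0], "angular": [0, 33.5, 0.5]}, {"xyz": [0, 0, 0], "angular": [0, 42, 0.5]}, {"xyz": [0, 0, 0], "angular": [0, 50.5, 1]}, {"xyz": [0, 0, 0.02], "angular": [0, 59, 1]}, {"xyz": [0, 0, 0.04], "angular": [0, 67.5, 1]}, {"xyz": [-0.003, 0.003, 0.06], "angular": [0, 76, 1.4]}, {"xyz": [-0.0075, 0.006, 0.08], "angular": [-0.5, 84.5, 1.4]}, {"xyz": [-0.0075, 0.006, 0.09], "angular": [-0.5, 93, 1.4]}, {"xyz": [-0.0075, 0.006, 0.095], "angular": [-0.5, 101, 1.4]}]'

```text
clock: 3.65
position: [0.5686, -0.0764, 0.1052]
ee_rot: [0.736, 0.549, 0.321, -0.23]
ft_force: [1.1, 0.7, -1.8]
grip_width: 0.998
grasp_force: 0.0
```

```bash
python3 - <<'E'
from m import *
st(); T=axes(73.3,46); z=T.as_matrix()[:,2]; g=np.array([.586,-.0045,.0286])
go(g+z*.017,T); c=camera("wrist"); save("w2",c["img"]);np.save("w2.npy",c,allow_pickle=True)
E
```

```text
3.65 [ 0.5686 -0.0764  0.1052] q [ 0.24  0.5   0.31  1.8  -0.98  1.3   0.74] F [ 1.1  0.7 -1.8] g 0.998 0.0 
 [[0.19, 0.957, 0.22], [0.661, -0.29, 0.692], [0.726, 0.014, -0.688]]
move [-0.0049 -0.0055  0.1232] [ 0.68 -0.55  0.45]
```

View pics/w2.png

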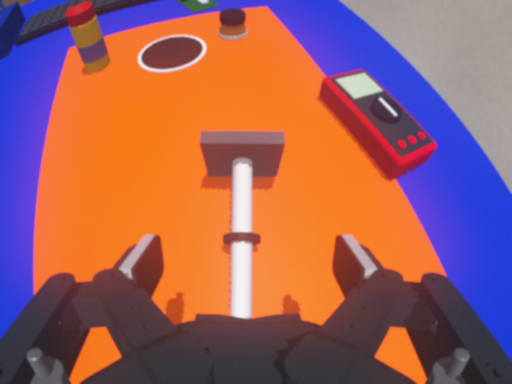

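The wrist view shows the post vertical at column 242, almost centred between the fingers, with the collar at row 238 and the junction at row 165. I'll move in and close.

Request:
carry_out --motion '[{"xyz": [-0.005, -0.0055, 0.03], "angular": [0.7, -0.5, 0.4]}, {"xyz": [-0.005, -0.0055, 0.065], "angular": [0.7, -0.5, 0.4]}, {"xyz": [-0.005, -0.0055, 0.1], "angular": [0.7, -0.5, 0.4]}, {"xyz": [-0.005, -0.0055, 0.115], "angular": [0.7, -0.5, 0.4]}, {"xyz": [-0.005, -0.0055, 0.123], "angular": [0.7, -0.5, 0.4]}, {"xyz": [-0.005, -0.0055, 0.123], "angular": [0.7, -0.5, 0.4]}]'

```text
clock: 4.3
position: [0.5883, 0.0097, 0.0145]
ee_rot: [0.739, 0.551, 0.31, -0.235]
ft_force: [0.3, 0.0, -0.0]
grip_width: 1.0
grasp_force: 0.0
```

Request:
carry_out --hand 0 --grip_force 80 --motion '[{"xyz": [0, 0, 0], "angular": [0, 0, 0]}, {"xyz": [0, 0, 0], "angular": [0, 0, 0]}, {"xyz": [0, 0, 0], "angular": [0, 0, 0]}, {"xyz": [0, 0, 0], "angular": [0, 0, 0]}, {"xyz": [0, 0, 0], "angular": [0, 0, 0]}, {"xyz": [0, 0, 0], "angular": [0, 0, 0]}, {"xyz": [0, 0, 0], "angular": [0, 0, 0]}, {"xyz": [0, 0, 0], "angular": [0, 0, 0]}]'

```text
clock: 5.1
position: [0.5885, 0.0094, 0.0143]
ee_rot: [0.739, 0.55, 0.31, -0.234]
ft_force: [0.3, -2.8, 5.5]
grip_width: 0.185
grasp_force: 78.1
```

```bash
python3 - <<'E'
from m import *
o,M=st(); print(o["position"]-.019*M[:,2])
for t in (46,30,15,0,-15,-30,-45,-55):
    T=axes(73.3,t); go(np.array(o["position"]-.019*M[:,2])+np.array([0,0,.045])+.019*T.as_matrix()[:,2],T)
E
```

```text
5.1 [0.5885 0.0094 0.0143] q [ 0.15  0.6   0.22  1.86 -1.1   1.11  0.78] F [ 0.3 -2.8  5.5] g 0.185 78.1 
 [[0.203, 0.958, 0.201], [0.668, -0.285, 0.688], [0.716, -0.005, -0.698]]
[ 0.58467111 -0.00362388  0.0275392 ]
move [ 0.0323 -0.0001 -0.0314] [-0.31  0.26 -0.13]
move [ 0.0271 -0.0001 -0.0321] [ -0.33 -15.74  -0.09]
move [ 0.0225 -0.0001 -0.0341] [ -0.34 -30.74  -0.04]
move [ 0.0186 -0.0001 -0.0371] [ -0.35 -45.74   0.  ]
move [ 0.0157 -0.0002 -0.0411] [-3.500e-01 -6.074e+01  5.000e-02]
move [ 0.0138 -0.0002 -0.0457] [ -0.35 -75.74   0.1 ]
move [ 0.0132 -0.0002 -0.0507] [ -0.35 -90.74   0.15]
move [ 0.0136 -0.0002 -0.0539] [  -0.34 -100.74    0.18]
```

Request:
carry_out --motion '[{"xyz": [0.008, 0, -0.008], "angular": [0, 0, 0]}, {"xyz": [0.016, 0, -0.016], "angular": [0, 0, 0]}, {"xyz": [0.024, 0, -0.024], "angular": [0, 0, 0]}, {"xyz": [0.032, 0, -0.0315], "angular": [0, 0, 0]}, {"xyz": [0.031, 0, -0.0315], "angular": [0, -4, 0]}, {"xyz": [0.029, 0, -0.032], "angular": [0, -10, 0]}, {"xyz": [0.027, 0, -0.032], "angular": [0, -16, 0]}, {"xyz": [0.025, 0, -0.033], "angular": [0, -22, 0]}, {"xyz": [0.023, 0, -0.034], "angular": [0, -28, 0]}, {"xyz": [0.0215, 0, -0.035], "angular": [0, -34, 0]}, {"xyz": [0.02, 0, -0.036], "angular": [0, -40, 0]}, {"xyz": [0.0186, 0, -0.037], "angular": [0, -46, 0]}]'

```text
clock: 6.3
position: [0.5846, -0.0028, 0.0544]
ee_rot: [0.802, 0.598, -0.004, 0.0]
ft_force: [-0.4, -0.7, -4.3]
grip_width: 0.187
grasp_force: 78.0
```

```bash
python3 - <<'E'
from m import *
o,M=st(); print(o["position"]-.019*M[:,2])
R0=R.from_quat(o["ee_rot"])
for t in (-8,-15,-25,-35,-45,-55.4):
    T=R0*R.from_euler('y',t,degrees=True); go(np.array(o["position"]-.019*M[:,2])+.019*T.as_matrix()[:,2],T)
E
```

```text
6.3 [ 0.5846 -0.0028  0.0544] q [-0.47  0.44  0.49  1.77 -0.23  0.99 -0.18] F [-0.4 -0.7 -4.3] g 0.187 78.0 
 [[0.285, 0.958, -0.007], [0.958, -0.285, -0.006], [-0.008, -0.005, -1.0]]
[ 0.5847093  -0.0027213   0.07340359]
move [-0.0026  0.     -0.0002] [ 0. -8. -0.]
move [-0.0049  0.     -0.0006] [  0. -15.  -0.]
move [-0.008   0.     -0.0018] [  0. -25.  -0.]
move [-0.0109 -0.     -0.0034] [  0. -35.  -0.]
move [-0.0134 -0.     -0.0056] [  0. -45.  -0.]
move [-0.0156 -0.     -0.0082] [  0.  -55.4  -0. ]
```

Request:
carry_out --motion '[{"xyz": [-0.002, 0, 0], "angular": [0, -6, 0]}, {"xyz": [-0.004, 0, -0.0004], "angular": [0, -12, 0]}, {"xyz": [-0.006, 0, -0.001], "angular": [0, -18, 0]}, {"xyz": [-0.008, 0, -0.0018], "angular": [0, -24, 0]}, {"xyz": [-0.0095, 0, -0.0025], "angular": [0, -30, 0]}, {"xyz": [-0.011, 0, -0.0035], "angular": [0, -36, 0]}, {"xyz": [-0.0125, 0, -0.0048], "angular": [0, -42, 0]}, {"xyz": [-0.014, 0, -0.0063], "angular": [0, -48, 0]}, {"xyz": [-0.0155, 0, -0.0081], "angular": [0, -55, 0]}, {"xyz": [-0.0155, 0, -0.0081], "angular": [0, -55, 0]}, {"xyz": [-0.0155, 0, -0.0081], "angular": [0, -55, 0]}]'

```text
clock: 7.4
position: [0.5801, -0.0174, 0.0608]
ee_rot: [0.71, 0.532, -0.372, 0.274]
ft_force: [-0.2, 0.2, -3.2]
grip_width: 0.188
grasp_force: 78.5
```

```bash
python3 - <<'E'
from m import *
o,M=st(); print(o["position"]-.019*M[:,2])
A=camera("scene");B=camera("side")
def cr(c,w=110):
    u,v=proj(c,[.585,0,.09]); x,y=int(u)-w//2,int(v)-w//2; print(x,y); return cv2.resize(c["img"][y:y+w,x:x+w],(400,400),interpolation=cv2.INTER_CUBIC)
save("up1",np.hstack([cr(A),cr(B)])); np.save("A.npy",A,allow_pickle=True);np.save("B.npy",B,allow_pickle=True)
E
```

```text
7.4 [ 0.5801 -0.0174  0.0608] q [-0.86  0.93  0.65  1.47  0.26  1.46 -0.67] F [-0.2  0.2 -3.2] g 0.188 78.5 
 [[0.158, 0.959, -0.237], [0.55, -0.284, -0.785], [-0.82, -0.006, -0.572]]
[ 0.58463974 -0.0024335   0.07168607]
206 129
192 128
```

View pics/up1.png

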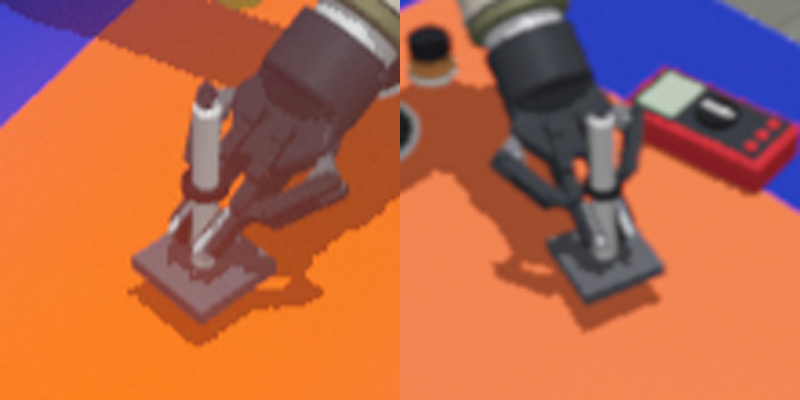

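The holder is held upright in both views, with its base hovering above the mat. I'll lower it gently.

Request:
carry_out --motion '[{"xyz": [0.005, 0, 0.0035], "angular": [0, 0, 0]}, {"xyz": [0.01, 0, 0.007], "angular": [0, 0, 0]}, {"xyz": [0.015, 0, 0.0105], "angular": [0, 0, 0]}, {"xyz": [0.018, 0, 0.0126], "angular": [0, 0, 0]}, {"xyz": [0.02, 0, 0.014], "angular": [0, 0, 0]}, {"xyz": [0.0213, 0, 0.0149], "angular": [0, 0, 0]}, {"xyz": [0.0213, 0, 0.0149], "angular": [0, 0, 0]}]'

```text
clock: 8.2
position: [0.5799, -0.0181, 0.035]
ee_rot: [0.709, 0.531, -0.373, 0.275]
ft_force: [-0.0, -0.3, -4.8]
grip_width: 0.184
grasp_force: 78.5
```

Request:
carry_out --motion '[{"xyz": [0.0008, 0, 0.0006], "angular": [0, 0, 0]}, {"xyz": [0.0016, 0, 0.0012], "angular": [0, 0, 0]}, {"xyz": [0.0016, 0, 0.0012], "angular": [0, 0, 0]}]'

```text
clock: 8.5
position: [0.58, -0.0182, 0.0335]
ee_rot: [0.709, 0.531, -0.373, 0.275]
ft_force: [0.2, 1.3, -1.4]
grip_width: 0.187
grasp_force: 78.6
```

Request:
carry_out --motion '[{"xyz": [0.0008, 0, 0.0006], "angular": [0, 0, 0]}, {"xyz": [0.0012, 0, 0.0009], "angular": [0, 0, 0]}, {"xyz": [0.0012, 0, 0.0009], "angular": [0, 0, 0]}]'

```text
clock: 8.8
position: [0.5801, -0.0182, 0.0335]
ee_rot: [0.709, 0.53, -0.374, 0.276]
ft_force: [-3.3, 4.0, 9.2]
grip_width: 0.188
grasp_force: 79.5
```

Request:
carry_out --grip_force 20 --motion '[{"xyz": [0, 0, 0], "angular": [0, 0, 0]}, {"xyz": [0, 0, 0], "angular": [0, 0, 0]}, {"xyz": [-0.0008, 0, -0.0006], "angular": [0, 0, 0]}, {"xyz": [-0.0008, 0, -0.0006], "angular": [0, 0, 0]}]'

```text
clock: 9.2
position: [0.5801, -0.0182, 0.0334]
ee_rot: [0.709, 0.531, -0.373, 0.275]
ft_force: [-0.8, 2.5, 6.6]
grip_width: 0.191
grasp_force: 79.1
```

Request:
carry_out --hand 1 --motion '[{"xyz": [0, 0, 0], "angular": [0, 0, 0]}, {"xyz": [0, 0, 0], "angular": [0, 0, 0]}, {"xyz": [0, 0, 0], "angular": [0, 0, 0]}, {"xyz": [0, 0, 0], "angular": [0, 0, 0]}, {"xyz": [0, 0, 0], "angular": [0, 0, 0]}, {"xyz": [0, 0, 0], "angular": [0, 0, 0]}, {"xyz": [0, 0, 0], "angular": [0, 0, 0]}]'

```text
clock: 9.9
position: [0.5798, -0.0182, 0.0327]
ee_rot: [0.709, 0.531, -0.373, 0.275]
ft_force: [-0.5, 0.5, 0.5]
grip_width: 1.001
grasp_force: 0.0
```

Request:
carry_out --motion '[{"xyz": [0, 0, -0.015], "angular": [0, 0, 0]}, {"xyz": [0, 0, -0.04], "angular": [0, 0, 0]}, {"xyz": [0, 0, -0.08], "angular": [0, 0, 0]}, {"xyz": [0, 0, -0.12], "angular": [0, 0, 0]}, {"xyz": [0, 0, -0.15], "angular": [0, 0, 0]}, {"xyz": [-0.03, 0, -0.17], "angular": [0, 0, 0]}, {"xyz": [-0.07, 0, -0.18], "angular": [0, 0, 0]}, {"xyz": [-0.11, 0, -0.19], "angular": [0, 0, 0]}, {"xyz": [-0.14, 0, -0.19], "angular": [0, 0, 0]}]'

```text
clock: 10.8
position: [0.6034, 0.0552, 0.2596]
ee_rot: [0.71, 0.531, -0.372, 0.276]
ft_force: [-0.7, 0.5, -0.7]
grip_width: 0.996
grasp_force: 0.0
```

```bash
python3 - <<'E'
from m import *
o,M=st(); go([.585,-.003,.27],axes(73.3,0)); go([.585,-.003,.27],axes(55,0))
E
```

```text
10.8 [0.6034 0.0552 0.2596] q [-0.9   0.8   0.71  1.21  0.33  1.82 -0.52] F [-0.7  0.5 -0.7] g 0.996 0.0 
 [[0.159, 0.959, -0.235], [0.549, -0.284, -0.786], [-0.821, -0.004, -0.572]]
move [-0.0434 -0.0012  0.0441] [-0.09 55.14  0.3 ]
move [-0.0434 -0.0012  0.0441] [ 8.72 54.68 17.16]
```

Request:
carry_out --motion '[{"xyz": [-0.02, 0, 0], "angular": [0, 7, 0]}, {"xyz": [-0.043, 0, 0], "angular": [0, 15, 0]}, {"xyz": [-0.043, -0.001, 0], "angular": [0, 23, 0]}, {"xyz": [-0.043, -0.001, 0.01], "angular": [0, 31, 0]}, {"xyz": [-0.043, -0.001, 0.02], "angular": [0, 39, 0]}, {"xyz": [-0.043, -0.001, 0.03], "angular": [0, 47, 0.3]}, {"xyz": [-0.043, -0.001, 0.044], "angular": [0, 55, 0.3]}, {"xyz": [-0.043, -0.001, 0.044], "angular": [0, 55.1, 0.3]}, {"xyz": [-0.043, -0.001, 0.044], "angular": [0, 55.1, 0.3]}]'

```text
clock: 11.7
position: [0.5846, -0.0043, 0.2676]
ee_rot: [0.803, 0.595, -0.002, -0.001]
ft_force: [-0.9, 1.2, -0.2]
grip_width: 0.999
grasp_force: 0.0
```

```bash
python3 - <<'E'
from m import *
o,M=st(); A=camera("scene");B=camera("side");C=camera("wrist")
for n,c in zip("ABC",(A,B,C)): np.save(n+".npy",c,allow_pickle=True)
def cr(c,w=110):
    u,v=proj(c,[.585,0,.09]); x,y=int(u)-w//2,int(v)-w//2; print(x,y); return cv2.resize(c["img"][y:y+w,x:x+w],(400,400),interpolation=cv2.INTER_CUBIC)
top=np.hstack([cr(A),cr(B)]); save("up2",np.vstack([cv2.resize(top,(500,250)),cv2.resize(C["img"],(500,350))]))
E
```

```text
11.7 [ 0.5846 -0.0043  0.2676] q [-0.63  0.26  0.67  1.55 -0.16  1.4  -0.23] F [-0.9  1.2 -0.2] g 0.999 0.0 
 [[0.291, 0.957, -0.004], [0.957, -0.291, -0.001], [-0.002, -0.003, -1.0]]
206 129
192 128
```

View pics/up2.png

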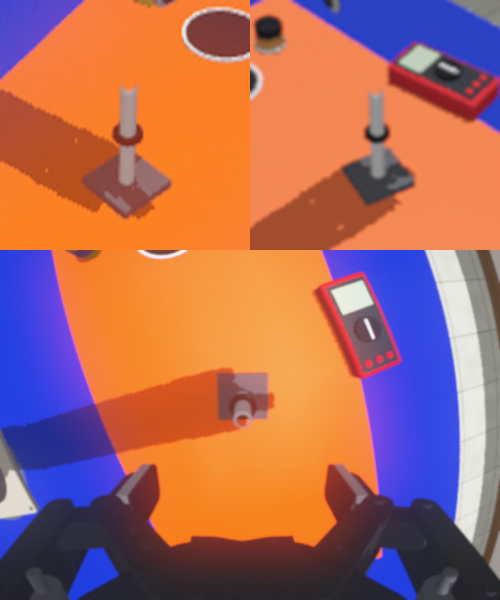

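The holder now stands flat in both views. The post top is at scene (261.9,167.7), side (247.4,169.4) and wrist (248.8,186.5).

```bash
python3 - <<'E'
from m import *
A,B,C=[np.load(n+".npy",allow_pickle=True).item() for n in "ABC"]
p=[ray(A,261.9,167.7),ray(B,247.4,169.4),ray(C,248.8,186.5,1)]
print(cross(p[0],p[1]),cross(p[0],p[2]),cross(p[1],p[2]))
for c,u,f in((A,(261.9,167.7),0),(B,(247.4,169.4),0),(C,(248.8,186.5),1)): print(onz(c,*u,.15,f))
# pad rim in wrist (partial), reflected fit
a=np.load("a.npy",allow_pickle=True).item()
for n in ("w1","w2"):
    c=np.load(n+".npy",allow_pickle=True).item(); hsv=cv2.cvtColor(c["img"],cv2.COLOR_RGB2HSV).astype(int)
    m=(hsv[...,1]<70)&(hsv[...,2]>150); r={'w1':(0,26,180,268),'w2':(28,76,132,212)}[n]
    q=np.zeros_like(m);q[r[0]:r[1],r[2]:r[3]]=m[r[0]:r[1],r[2]:r[3]]
    P=np.array([onz(c,x,y,.003,1)[:2] for y,x in np.argwhere(q)])
    s=np.linalg.lstsq(np.c_[2*P,np.ones(len(P))],(P**2).sum(1),rcond=None)[0]; print(n,len(P),s[:2],np.sqrt(s[2]+s[0]**2+s[1]**2))
for c,e in((A,(303,143)),(B,(180,165))):
    hsv=cv2.cvtColor(c["img"],cv2.COLOR_RGB2HSV).astype(int); m=(hsv[...,1]<90)&(hsv[...,2]>140); yy,xx=np.mgrid[:384,:512]
    m&=(np.hypot(xx-e[0],(yy-e[1])*1.55)<21); P=np.array([onz(c,x,y,.003)[:2] for y,x in np.argwhere(m)])
    s=np.linalg.lstsq(np.c_[2*P,np.ones(len(P))],(P**2).sum(1),rcond=None)[0]; print(len(P),s[:2],np.sqrt(s[2]+s[0]**2+s[1]**2))
E
```

```text
(array([ 0.58433135, -0.0018458 ,  0.14455682]), np.float64(0.0033964299307012473)) (array([ 0.58523378, -0.00251606,  0.14766934]), np.float64(0.0005631419198839953)) (array([ 0.58439726, -0.00343474,  0.14359368]), np.float64(0.0006957632226518844))
[ 0.58679846 -0.00465982  0.15      ]
[ 0.57911331 -0.00864018  0.15      ]
[ 0.58514608 -0.00204314  0.15      ]
w1 485 [0.55611529 0.29145209] 0.051003368962427575
w2 513 [0.5563329  0.29255729] 0.05150246785127258
192 [0.55706994 0.29311433] 0.051978089755416006
188 [0.55440988 0.29171305] 0.05217170831187337
```

Request:
carry_out --motion '[{"xyz": [0.0013, 0, 0.04], "angular": [0, 0, 0]}, {"xyz": [0.0013, 0, 0.08], "angular": [0, 0, 0]}, {"xyz": [0.0013, 0, 0.12], "angular": [0, 0, 0]}, {"xyz": [0.0013, 0, 0.145], "angular": [0, 0, 0]}, {"xyz": [0.0013, 0, 0.16], "angular": [0, 0, 0]}, {"xyz": [0.0013, 0, 0.16], "angular": [0, 0, 0]}]'

```text
clock: 12.45
position: [0.5836, -0.0012, 0.1045]
ee_rot: [0.802, 0.597, -0.004, -0.001]
ft_force: [0.3, 0.1, 1.2]
grip_width: 1.001
grasp_force: 0.0
```

Request:
carry_out --hand 0 --grip_force 60 --motion '[{"xyz": [0, 0, 0], "angular": [0, 0, 0]}, {"xyz": [0, 0, 0], "angular": [0, 0, 0]}, {"xyz": [0, 0, 0], "angular": [0, 0, 0]}, {"xyz": [0, 0, 0], "angular": [0, 0, 0]}, {"xyz": [0, 0, 0], "angular": [0, 0, 0]}, {"xyz": [0, 0, 0], "angular": [0, 0, 0]}, {"xyz": [0, 0, 0], "angular": [0, 0, 0]}, {"xyz": [0, 0, 0], "angular": [0, 0, 0]}]'

```text
clock: 13.25
position: [0.5849, -0.0023, 0.107]
ee_rot: [0.803, 0.596, -0.002, -0.001]
ft_force: [-0.8, 0.6, 5.3]
grip_width: 0.189
grasp_force: 58.8
```

Request:
carry_out --motion '[{"xyz": [0, 0, -0.01], "angular": [0, 0, 0]}, {"xyz": [0, 0, -0.025], "angular": [0, 0, 0]}, {"xyz": [0, 0, -0.04], "angular": [0, 0, 0]}, {"xyz": [0, 0, -0.05], "angular": [0, 0, 0]}, {"xyz": [0, 0, -0.05], "angular": [0, 0, 0]}]'

```text
clock: 13.75
position: [0.5856, -0.0022, 0.1583]
ee_rot: [0.803, 0.596, -0.001, -0.0]
ft_force: [1.3, 0.2, -4.0]
grip_width: 0.192
grasp_force: 58.8
```

```bash
python3 - <<'E'
from m import *
o,M=st(); go([.556,.292,.159],axes(100,0))
E
```

```text
13.75 [ 0.5856 -0.0022  0.1583] q [-0.61  0.34  0.65  1.69 -0.22  1.19 -0.19] F [ 1.3  0.2 -4. ] g 0.192 58.8 
 [[0.289, 0.957, -0.002], [0.957, -0.289, -0.001], [-0.001, -0.001, -1.0]]
move [ 0.2731 -0.1134 -0.0009] [ -0.09   0.06 -26.79]
```

Request:
carry_out --motion '[{"xyz": [0.01, -0.004, 0], "angular": [0, 0, -1]}, {"xyz": [0.03, -0.0125, 0], "angular": [0, 0, -3]}, {"xyz": [0.06, -0.025, 0], "angular": [0, 0, -6]}, {"xyz": [0.09, -0.037, 0], "angular": [0, 0, -9]}, {"xyz": [0.12, -0.05, 0], "angular": [0, 0, -12]}, {"xyz": [0.15, -0.062, 0], "angular": [0, 0, -15]}, {"xyz": [0.18, -0.075, 0], "angular": [0, 0, -18]}, {"xyz": [0.21, -0.087, 0], "angular": [0, 0, -21]}, {"xyz": [0.235, -0.098, 0], "angular": [0, 0, -24]}, {"xyz": [0.255, -0.106, 0], "angular": [0, 0, -25]}, {"xyz": [0.267, -0.111, 0], "angular": [0, 0, -26.5]}, {"xyz": [0.273, -0.1135, 0], "angular": [0, 0, -27]}]'

```text
clock: 14.95
position: [0.5547, 0.293, 0.1557]
ee_rot: [0.641, 0.768, -0.002, -0.001]
ft_force: [0.2, -0.9, -4.4]
grip_width: 0.196
grasp_force: 58.7
```

Request:
carry_out --motion '[{"xyz": [0, 0, 0], "angular": [0, 0, 0]}, {"xyz": [0, 0, 0], "angular": [0, 0, 0]}, {"xyz": [0, 0, 0], "angular": [0, 0, 0]}]'

```text
clock: 15.25
position: [0.5554, 0.2904, 0.1561]
ee_rot: [0.642, 0.766, -0.002, -0.001]
ft_force: [0.2, -0.0, -3.4]
grip_width: 0.193
grasp_force: 58.7
```

```bash
python3 - <<'E'
from m import *
o,M=st(); go([.556,.292,.112],axes(100,0))
E
```

```text
15.25 [0.5554 0.2904 0.1561] q [-0.9   0.41  0.45  1.57 -0.18  1.21 -0.24] F [ 0.2 -0.  -3.4] g 0.193 58.7 
 [[-0.175, 0.985, -0.004], [0.985, 0.175, -0.002], [-0.001, -0.005, -1.0]]
move [0.0015 0.0011 0.0441] [-0.27  0.07  0.07]
```

Request:
carry_out --motion '[{"xyz": [0.0015, 0.001, 0.01], "angular": [-0.2, 0, 0]}, {"xyz": [0.0015, 0.001, 0.02], "angular": [-0.2, 0, 0]}, {"xyz": [0.0015, 0.001, 0.03], "angular": [-0.2, 0, 0]}, {"xyz": [0.0015, 0.001, 0.037], "angular": [-0.2, 0, 0]}, {"xyz": [0.0015, 0.001, 0.041], "angular": [-0.2, 0, 0]}, {"xyz": [0.0015, 0.001, 0.043], "angular": [-0.2, 0, 0]}, {"xyz": [0.0015, 0.001, 0.043], "angular": [-0.2, 0, 0]}]'

```text
clock: 15.95
position: [0.5554, 0.2935, 0.1128]
ee_rot: [0.641, 0.767, -0.001, -0.0]
ft_force: [-0.2, 0.1, -4.1]
grip_width: 0.195
grasp_force: 58.7
```

Request:
carry_out --motion '[{"xyz": [0, 0, 0.001], "angular": [0, 0, 0]}, {"xyz": [0, 0, 0.002], "angular": [0, 0, 0]}, {"xyz": [0, 0, 0.002], "angular": [0, 0, 0]}]'

```text
clock: 16.25
position: [0.5554, 0.2936, 0.111]
ee_rot: [0.641, 0.767, -0.001, -0.0]
ft_force: [-0.3, -0.5, -4.2]
grip_width: 0.196
grasp_force: 58.7
```

```bash
python3 - <<'E'
from m import *
o,M=st(); A=camera("scene");B=camera("side")
def cr(c,w=120):
    u,v=proj(c,[.556,.292,.06]); x,y=int(u)-w//2,max(0,int(v)-w//2); print(x,y); return cv2.resize(c["img"][y:y+w,x:x+w],(400,400),interpolation=cv2.INTER_CUBIC)
save("pl",np.hstack([cr(A),cr(B)]))
E
```

```text
16.25 [0.5554 0.2936 0.111 ] q [-0.89  0.45  0.43  1.61 -0.2   1.12 -0.23] F [-0.3 -0.5 -4.2] g 0.196 58.7 
 [[-0.177, 0.984, -0.001], [0.984, 0.177, -0.001], [-0.001, -0.001, -1.0]]
245 67
117 90
```

View pics/pl.png

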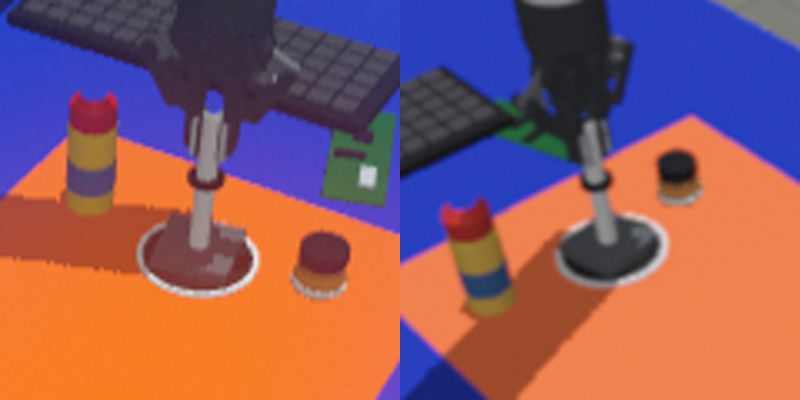

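The base sits on the pad disc inside the white rim in both views, with the pad centre at (198,258) and (612,250) and the post foot at (199,247) and (607,240). It's within about 2 mm, so I'll trim slightly and lower.

Request:
carry_out --motion '[{"xyz": [-0.0016, 0.0006, 0], "angular": [0, 0, 0]}, {"xyz": [-0.0016, 0.0006, 0], "angular": [0, 0, 0]}, {"xyz": [-0.0016, 0.0006, 0.001], "angular": [0, 0, 0]}, {"xyz": [-0.0016, 0.0006, 0.0016], "angular": [0, 0, 0]}, {"xyz": [-0.0016, 0.0006, 0.0016], "angular": [0, 0, 0]}]'

```text
clock: 16.85
position: [0.5565, 0.2922, 0.1101]
ee_rot: [0.641, 0.767, -0.0, -0.0]
ft_force: [-2.7, 0.5, 3.9]
grip_width: 0.195
grasp_force: 59.5
```

Request:
carry_out --motion '[{"xyz": [0, 0, 0.0004], "angular": [0, 0, 0]}, {"xyz": [0, 0, 0.0008], "angular": [0, 0, 0]}, {"xyz": [0, 0, 0.0008], "angular": [0, 0, 0]}]'

```text
clock: 17.15
position: [0.5566, 0.2923, 0.1101]
ee_rot: [0.641, 0.767, -0.0, -0.0]
ft_force: [-5.5, -2.1, 11.4]
grip_width: 0.189
grasp_force: 60.3
```

Request:
carry_out --motion '[{"xyz": [0, 0, -0.0008], "angular": [0, 0, 0]}, {"xyz": [0, 0, -0.001], "angular": [0, 0, 0]}]'

```text
clock: 17.35
position: [0.5565, 0.2922, 0.1101]
ee_rot: [0.641, 0.767, -0.0, -0.0]
ft_force: [-3.1, -0.6, 4.4]
grip_width: 0.193
grasp_force: 59.7
```

Request:
carry_out --hand 1 --motion '[{"xyz": [0, 0, 0], "angular": [0, 0, 0]}, {"xyz": [0, 0, 0], "angular": [0, 0, 0]}, {"xyz": [0, 0, 0], "angular": [0, 0, 0]}, {"xyz": [0, 0, 0], "angular": [0, 0, 0]}, {"xyz": [0, 0, 0], "angular": [0, 0, 0]}, {"xyz": [0, 0, 0], "angular": [0, 0, 0]}, {"xyz": [0, 0, 0], "angular": [0, 0, 0]}]'

```text
clock: 18.05
position: [0.5562, 0.2921, 0.1095]
ee_rot: [0.641, 0.767, -0.001, -0.0]
ft_force: [0.7, 0.1, 0.6]
grip_width: 0.999
grasp_force: 0.0
```

Request:
carry_out --motion '[{"xyz": [0, 0, -0.01], "angular": [0, 0, 0]}, {"xyz": [0, 0, -0.03], "angular": [0, 0, 0]}, {"xyz": [0, 0, -0.07], "angular": [0, 0, 0]}, {"xyz": [0, 0, -0.11], "angular": [0, 0, 0]}, {"xyz": [0, 0, -0.15], "angular": [0, 0, 0]}, {"xyz": [0, 0, -0.16], "angular": [0, 0, 0]}, {"xyz": [0, 0, -0.16], "angular": [0, 0, 0]}]'

```text
clock: 18.75
position: [0.5573, 0.2925, 0.272]
ee_rot: [0.641, 0.767, 0.001, 0.0]
ft_force: [0.4, 0.2, -0.6]
grip_width: 1.0
grasp_force: 0.0
```

```bash
python3 - <<'E'
from m import *
o,M=st(); C=camera("wrist"); np.save("C.npy",C,allow_pickle=True); go([.526,-.24,.25],axes(65,0))
E
```

```text
18.75 [0.5573 0.2925 0.272 ] q [-0.91  0.34  0.47  1.41 -0.15  1.43 -0.27] F [ 0.4  0.2 -0.6] g 1.0 0.0 
 [[-0.177, 0.984, 0.002], [0.984, 0.177, 0.001], [0.001, 0.002, -1.0]]
move [-0.5184 -0.1243  0.0201] [-3.000e-02  3.000e-02  3.521e+01]
```

Request:
carry_out --motion '[{"xyz": [-0.045, -0.01, 0], "angular": [0, 0, 3]}, {"xyz": [-0.09, -0.02, 0], "angular": [0, 0, 6]}, {"xyz": [-0.135, -0.03, 0], "angular": [0, 0, 9]}, {"xyz": [-0.18, -0.042, 0], "angular": [0, 0, 12]}, {"xyz": [-0.225, -0.053, 0], "angular": [0, 0, 15]}, {"xyz": [-0.27, -0.063, 0], "angular": [0, 0, 18]}, {"xyz": [-0.315, -0.074, 0], "angular": [0, 0, 21]}, {"xyz": [-0.36, -0.084, 0], "angular": [0, 0, 24]}, {"xyz": [-0.405, -0.095, 0], "angular": [0, 0, 27]}, {"xyz": [-0.45, -0.105, 0.01], "angular": [0, 0, 30]}, {"xyz": [-0.495, -0.116, 0.01], "angular": [0, 0, 33]}, {"xyz": [-0.54, -0.126, 0.02], "angular": [0, 0, 35]}]'

```text
clock: 20.0
position: [0.5274, -0.2631, 0.2491]
ee_rot: [0.843, 0.538, -0.001, -0.0]
ft_force: [0.8, 0.3, 0.9]
grip_width: 0.999
grasp_force: 0.0
```

Request:
carry_out --motion '[{"xyz": [-0.03, 0.02, 0], "angular": [0, 0, 0]}, {"xyz": [-0.03, 0.02, 0], "angular": [0, 0, 0]}, {"xyz": [-0.03, 0.02, 0], "angular": [0, 0, 0]}]'

```text
clock: 20.3
position: [0.5327, -0.2976, 0.2483]
ee_rot: [0.843, 0.538, -0.002, -0.001]
ft_force: [0.4, 0.5, 0.8]
grip_width: 1.003
grasp_force: 0.0
```

```bash
cat > reel.py <<'E'
from m import *
o,M=st(); C=camera("wrist")
hsv=cv2.cvtColor(C["img"],cv2.COLOR_RGB2HSV).astype(int);h,s,v=[hsv[...,i] for i in range(3)]
g,q=blob((h>40)&(h<85)&(s>80)&(v>60),np.array([248,190])); H=hull(g); print(q,cv2.fitEllipse(H))
P=np.array([onz(C,x,y,.032,1)[:2] for x,y in H[:,0]])
k=np.linalg.lstsq(np.c_[2*P,np.ones(len(P))],(P**2).sum(1),rcond=None)[0]; print(k[:2],np.sqrt(k[2]+k[0]**2+k[1]**2))
save("reel%d"%(o["clock"]*100),C["img"])
go([k[0],k[1],.006],R.from_quat(o["ee_rot"])); e=cv2.fitEllipse(H)[0]; np.save("reelray%d.npy"%(o["clock"]*100),np.array(ray(C,*e,True)))
E
python3 reel.py
```

```text
20.3 [ 0.5327 -0.2976  0.2483] q [-0.22  0.37  0.86  1.51 -0.28  1.39  0.22] F [0.4 0.5 0.8] g 1.003 0.0 
 [[0.421, 0.907, -0.004], [0.907, -0.421, -0.001], [-0.002, -0.004, -1.0]]
[250 184  18  13 105] ((258.12457275390625, 189.90171813964844), (7.734179973602295, 20.078428268432617), 56.666786193847656)
[ 0.53096661 -0.32971184] 0.009901745776635735
move [-0.0309  0.0126  0.2427] [ 0.03 -0.05  0.12]
```

```bash
ls pics; python3 - <<'E'
import cv2
i=cv2.imread([__import__('glob').glob('pics/reel*.png')][0][0]); cv2.imwrite('pics/rc.png',cv2.resize(i[130:270,150:350],(800,560)))
h=cv2.cvtColor(i,cv2.COLOR_BGR2HSV)
for y in range(170,250,8): print(y,[tuple(int(k) for k in h[y,x]) for x in range(215,285,10)])
E
```

```text
ab.png
b.png
cropa.png
cropb.png
crops.png
pl.png
reel2030.png
up1.png
up2.png
w1.png
w2.png
170 [(9, 211, 222), (19, 145, 157), (30, 114, 136), (9, 207, 227), (15, 162, 181), (42, 110, 202), (9, 210, 234)]
178 [(9, 213, 222), (24, 129, 144), (32, 117, 137), (8, 162, 208), (6, 78, 173), (31, 112, 162), (9, 206, 236)]
186 [(9, 214, 222), (10, 207, 217), (31, 115, 135), (29, 116, 141), (26, 122, 149), (50, 102, 231), (16, 181, 247)]
194 [(9, 213, 223), (9, 211, 224), (18, 152, 163), (26, 122, 142), (51, 106, 229), (16, 182, 247), (16, 184, 247)]
202 [(9, 210, 225), (9, 210, 226), (8, 207, 227), (16, 186, 247), (16, 185, 247), (16, 182, 247), (16, 181, 247)]
210 [(8, 209, 227), (8, 208, 227), (8, 204, 229), (16, 185, 247), (16, 185, 247), (15, 183, 247), (15, 184, 247)]
218 [(15, 200, 247), (15, 196, 247), (15, 192, 247), (15, 190, 247), (15, 186, 247), (15, 184, 247), (15, 182, 247)]
226 [(15, 197, 247), (15, 196, 247), (15, 188, 247), (15, 185, 247), (14, 181, 247), (14, 180, 247), (14, 178, 247)]
234 [(14, 196, 247), (14, 194, 247), (14, 186, 247), (14, 182, 247), (14, 180, 247), (13, 177, 247), (13, 174, 247)]
242 [(14, 190, 247), (14, 186, 247), (13, 184, 247), (13, 178, 247), (13, 176, 247), (12, 172, 247), (155, 136, 234)]
```

View pics/rc.png

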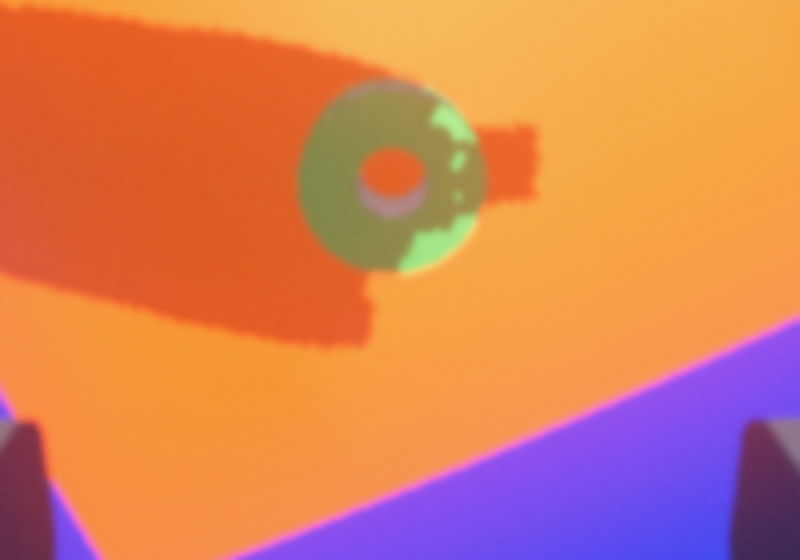

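The reel's top flange spans x 298–487 with its lower edge at y 273 in the crop, so its centre is about (392.5,179), which is wrist px (248.1,174.8). It is partly in the gripper's shadow, so I'll widen the mask.

```bash
sed -i 's/g,q=blob(.*; H=hull(g)/g,q=blob((h>=20)\&(h<90)\&(s>70)\&(s<150)\&(v>90),np.array([248,176])); H=hull(g)/' reel.py
sed -i 's/^go(/print(onz(C,248.1,174.8,.032,1)); go(/' reel.py; python3 reel.py
```

```text
20.35 [ 0.5333 -0.2964  0.2487] q [-0.22  0.37  0.85  1.51 -0.28  1.39  0.22] F [-0.6  1.1 -0.7] g 1.0 0.0 
 [[0.419, 0.908, -0.004], [0.908, -0.419, -0.0], [-0.001, -0.003, -1.0]]
[ 225  154   45   46 1396] ((247.69949340820312, 175.79974365234375), (46.211917877197266, 46.62980651855469), 18.359163284301758)
[ 0.52703852 -0.3077563 ] 0.029149796257875248
[ 0.528224   -0.30632647  0.032     ]
move [-0.0135 -0.0005  0.2431] [ 0.04 -0.03  0.08]
```

Request:
carry_out --motion '[{"xyz": [-0.0135, -0.0005, 0.03], "angular": [0, 0, 0]}, {"xyz": [-0.0135, -0.0005, 0.07], "angular": [0, 0, 0]}, {"xyz": [-0.0135, -0.0005, 0.11], "angular": [0, 0, 0]}, {"xyz": [-0.0135, -0.0005, 0.14], "angular": [0, 0, 0]}, {"xyz": [-0.0135, -0.0005, 0.14], "angular": [0, 0, 0]}, {"xyz": [-0.0135, -0.0005, 0.14], "angular": [0, 0, 0]}]'

```text
clock: 21.0
position: [0.5279, -0.3084, 0.1109]
ee_rot: [0.842, 0.539, -0.001, -0.0]
ft_force: [1.3, -0.0, 1.4]
grip_width: 1.0
grasp_force: 0.0
```

```bash
sed -i 's/^save.*$//' reel.py; sed -i 's/print(onz.*; go(/go(/' reel.py; python3 reel.py; python3 - <<'E'
from m import *
import glob
f=sorted(glob.glob("reelray*.npy")); r=[np.load(x) for x in f[-2:]]; print(f,cross(tuple(r[0]),tuple(r[1])))
E
```

```text
21.0 [ 0.5279 -0.3084  0.1109] q [-0.15  0.49  0.79  1.67 -0.38  1.14  0.31] F [ 1.3 -0.   1.4] g 1.0 0.0 
 [[0.418, 0.908, -0.001], [0.908, -0.418, -0.001], [-0.001, -0.001, -1.0]]
[ 209  157   75   77 3624] ((246.24545288085938, 195.3582305908203), (73.2535171508789, 76.15702056884766), 19.896150588989258)
[ 0.52705182 -0.30640308] 0.029843059118232065
move [ 0.0019 -0.0025  0.1059] [ 0.11 -0.   -0.02]
['reelray2030.npy', 'reelray2035.npy', 'reelray2100.npy'] (array([ 0.52442323, -0.3124898 ,  0.0053254 ]), np.float64(0.000626837119119586))
```

Request:
carry_out --motion '[{"xyz": [0.0018, -0.0025, 0.03], "angular": [0, 0, 0]}, {"xyz": [0.0018, -0.0025, 0.06], "angular": [0, 0, 0]}, {"xyz": [0.0018, -0.0025, 0.09], "angular": [0, 0, 0]}, {"xyz": [0.0018, -0.0025, 0.103], "angular": [0, 0, 0]}, {"xyz": [0.0018, -0.0025, 0.105], "angular": [0, 0, 0]}, {"xyz": [0.0018, -0.0025, 0.105], "angular": [0, 0, 0]}]'

```text
clock: 21.65
position: [0.5267, -0.3073, 0.0068]
ee_rot: [0.842, 0.539, -0.0, 0.001]
ft_force: [0.1, 0.8, 0.9]
grip_width: 1.0
grasp_force: 0.0
```

Request:
carry_out --hand 0 --grip_force 40 --motion '[{"xyz": [0, 0, 0], "angular": [0, 0, 0]}, {"xyz": [0, 0, 0], "angular": [0, 0, 0]}, {"xyz": [0, 0, 0], "angular": [0, 0, 0]}, {"xyz": [0, 0, 0], "angular": [0, 0, 0]}, {"xyz": [0, 0, 0], "angular": [0, 0, 0]}, {"xyz": [0, 0, 0], "angular": [0, 0, 0]}]'

```text
clock: 22.25
position: [0.5267, -0.3073, 0.0071]
ee_rot: [0.842, 0.539, 0.0, 0.001]
ft_force: [-2.8, 2.0, 10.8]
grip_width: 0.674
grasp_force: 40.2
```

Request:
carry_out --motion '[{"xyz": [0, 0, -0.01], "angular": [0, 0, 0]}, {"xyz": [0, 0, -0.04], "angular": [0, 0, 0]}, {"xyz": [0, 0, -0.08], "angular": [0, 0, 0]}, {"xyz": [0, 0, -0.125], "angular": [0, 0, 0]}, {"xyz": [0, 0, -0.17], "angular": [0, 0, 0]}, {"xyz": [0, 0, -0.2], "angular": [0, 0, 0]}, {"xyz": [0, 0, -0.205], "angular": [0, 0, 0]}, {"xyz": [0, 0, -0.205], "angular": [0, 0, 0]}]'

```text
clock: 23.05
position: [0.5262, -0.3067, 0.211]
ee_rot: [0.842, 0.539, -0.0, 0.001]
ft_force: [0.2, 0.6, -2.3]
grip_width: 0.67
grasp_force: 43.4
```

```bash
python3 - <<'E'
from m import *
o,M=st(); A=camera("scene");B=camera("side");C=camera("wrist")
for n,c in zip("DEF",(A,B,C)): np.save(n+".npy",c,allow_pickle=True)
z=o["position"][2]+.027
for n,c,f in(("a",A,0),("b",B,0),("w",C,1)):
    hsv=cv2.cvtColor(c["img"],cv2.COLOR_RGB2HSV).astype(int);h,s,v=[hsv[...,i] for i in range(3)]
    m=(h>40)&(h<90)&(s>60)&(v>60)
    near=np.array([256,260]) if f else np.array(proj(c,[.527,-.307,z]))
    g,q=blob(m,near); e=cv2.fitEllipse(hull(g)); print(n,near,q,e[:2],onz(c,*e[0],z,f))
go([.5565,.2922,.213],axes(100,0)); go([.5565,.2922,.213],axes(80,0))
save("h",C["img"])
E
```

```text
23.05 [ 0.5262 -0.3067  0.211 ] q [-0.2   0.39  0.85  1.57 -0.3   1.31  0.26] F [ 0.2  0.6 -2.3] g 0.67 43.4 
 [[0.419, 0.908, 0.0], [0.908, -0.419, -0.001], [-0.001, 0.001, -1.0]]
a [141.70025555 218.85781771] [125 212  18  22 228] ((134.94398498535156, 222.785888671875), (19.95290756225586, 22.627696990966797)) [ 0.5232915  -0.31951524  0.23802736]
b [333.58735303 219.16407053] [322 212  26  23 374] ((334.5036315917969, 223.42950439453125), (22.39779281616211, 26.022367477416992)) [ 0.51945166 -0.31469901  0.23802736]
w [256 260] [ 185  205  126  111 9202] ((246.9197998046875, 260.2497253417969), (109.82225036621094, 126.93863677978516)) [ 0.52677238 -0.30119936  0.23802736]
move [ 0.5562 -0.2225 -0.0045] [-2.100e-01  2.000e-02 -3.478e+01]
move [ 0.5562 -0.2225 -0.0045] [ -0.2    0.06 -14.78]
```

```bash
python3 - <<'E'
from m import *
C=np.load("F.npy",allow_pickle=True).item(); o,M=st(); z=o["position"][2]+.025
hsv=cv2.cvtColor(C["img"],cv2.COLOR_RGB2HSV).astype(int);h,s,v=[hsv[...,i] for i in range(3)]
g,q=blob((h>40)&(h<90)&(s>60)&(v>60),np.array([256,260]))
def fit(P):
    k=np.linalg.lstsq(np.c_[2*P,np.ones(len(P))],(P**2).sum(1),rcond=None)[0]; return k[:2],np.sqrt(k[2]+k[0]**2+k[1]**2)
H=hull(g)[:,0]; W=np.array([onz(C,x,y,z,1)[:2] for x,y in H]); T=(W-o["position"][:2])@M[:2,:2]
print('rim',fit(T)); print(np.round(np.c_[H,T*1000],1)[::6].tolist())
# bore: hole contour of green blob
cs,hi=cv2.findContours(g.astype(np.uint8),cv2.RETR_CCOMP,cv2.CHAIN_APPROX_NONE)
for c,x in zip(cs,hi[0]):
    if x[3]>=0 and len(c)>30:
        P=(np.array([onz(C,*p,z,1)[:2] for p in c[:,0]])-o["position"][:2])@M[:2,:2]; print('hole',len(c),c[:,0].mean(0),fit(P))
E
```

```text
23.2 [ 0.5253 -0.306   0.2085] q [-0.2   0.4   0.85  1.58 -0.3   1.31  0.26] F [ 0.9 -0.3 -2.4] g 0.674 43.4 
 [[0.419, 0.908, -0.004], [0.908, -0.419, 0.0], [-0.001, -0.003, -1.0]]
rim (array([-0.00053359, -0.00063709]), np.float64(0.0291129139347688))
[[310.0, 268.0, -2.2, 28.5], [287.0, 303.0, -22.1, 18.9], [239.0, 315.0, -29.5, -4.7], [201.0, 297.0, -18.6, -23.1], [187.0, 243.0, 10.8, -27.4], [239.0, 205.0, 28.7, -4.0], [305.0, 239.0, 12.8, 24.9]]
hole 190 [246.85263158 261.61578947] (array([-0.00049444, -0.00027531]), np.float64(0.010039274290327782))
```

Request:
carry_out --motion '[{"xyz": [0.03, -0.012, 0], "angular": [0, 0, -2]}, {"xyz": [0.075, -0.03, 0], "angular": [0, 0, -5]}, {"xyz": [0.12, -0.048, 0], "angular": [0, 0, -8]}, {"xyz": [0.165, -0.066, 0], "angular": [0, 0, -11]}, {"xyz": [0.21, -0.084, 0], "angular": [0, 0, -14]}, {"xyz": [0.255, -0.102, 0], "angular": [0, 0, -17]}, {"xyz": [0.3, -0.12, 0], "angular": [0, 0, -20]}, {"xyz": [0.345, -0.138, 0], "angular": [0, 0, -23]}, {"xyz": [0.39, -0.156, 0], "angular": [0, 0, -26]}, {"xyz": [0.435, -0.174, 0], "angular": [0, 0, -29]}, {"xyz": [0.48, -0.192, 0], "angular": [0, 0, -32]}, {"xyz": [0.52, -0.208, 0], "angular": [0, 0, -34.5]}]'

```text
clock: 24.4
position: [0.5541, 0.2552, 0.2078]
ee_rot: [0.643, 0.765, -0.002, -0.001]
ft_force: [0.3, 0.3, -1.6]
grip_width: 0.667
grasp_force: 43.5
```

```bash
python3 - <<'E'
from m import *
o,M=st(); go([.557,.2925,.19],axes(100,0))
E
```

```text
24.4 [0.5541 0.2552 0.2078] q [-0.92  0.34  0.52  1.56 -0.17  1.3  -0.2 ] F [ 0.3  0.3 -1.6] g 0.667 43.5 
 [[-0.172, 0.985, -0.004], [0.985, 0.172, -0.002], [-0.001, -0.004, -1.0]]
move [0.0363 0.0093 0.0177] [-0.22  0.07 -0.1 ]
```

Request:
carry_out --motion '[{"xyz": [0.02, 0.005, 0], "angular": [-0.2, 0, 0]}, {"xyz": [0.036, 0.009, 0], "angular": [-0.2, 0, 0]}, {"xyz": [0.0363, 0.0093, 0.01], "angular": [-0.2, 0, 0]}, {"xyz": [0.0363, 0.0093, 0.0175], "angular": [-0.2, 0, 0]}, {"xyz": [0.0363, 0.0093, 0.0175], "angular": [-0.2, 0, 0]}, {"xyz": [0.0363, 0.0093, 0.0175], "angular": [-0.2, 0, 0]}]'

```text
clock: 25.0
position: [0.5585, 0.2882, 0.1919]
ee_rot: [0.646, 0.764, 0.0, 0.001]
ft_force: [0.3, 0.3, -1.0]
grip_width: 0.669
grasp_force: 43.5
```

```bash
python3 - <<'E'
from m import *
o,M=st(); go([.557,.2925,.19],axes(100,0)); C=camera("wrist");A=camera("scene");B=camera("side")
np.save("G.npy",C,allow_pickle=True)
def cr(c,p,w=80):
    u,v=proj(c,p); x,y=int(u)-w//2,max(0,int(v)-w//2); return cv2.resize(c["img"][y:y+w,x:x+w],(400,300),interpolation=cv2.INTER_CUBIC) if 0 else cv2.resize(c["img"][y:y+w*3//4,x:x+w],(400,300),interpolation=cv2.INTER_CUBIC)
save("in",np.vstack([np.hstack([cr(A,[.557,.292,.16]),cr(B,[.557,.292,.16])]),np.hstack([cv2.resize(C["img"][195:330,160:340],(400,300),interpolation=cv2.INTER_CUBIC),cv2.resize(C["img"],(400,300))])]))
E
```

```text
25.0 [0.5585 0.2882 0.1919] q [-0.94  0.39  0.5   1.53 -0.19  1.27 -0.24] F [ 0.3  0.3 -1. ] g 0.669 43.5 
 [[-0.166, 0.986, 0.002], [0.986, 0.166, -0.001], [-0.001, 0.002, -1.0]]
move [ 0.0045 -0.0008  0.0019] [ 0.1   0.07 -0.43]
```

View pics/in.png

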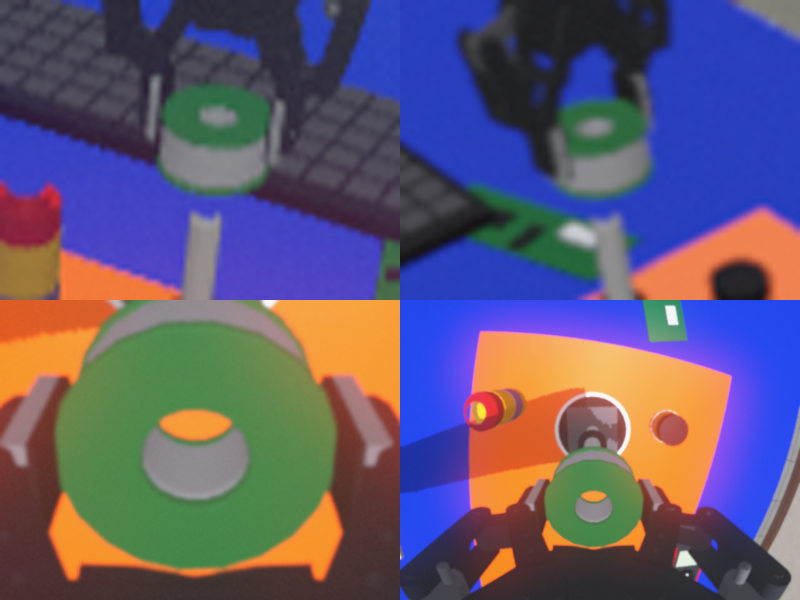

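The reel hangs above the post. In the crops the scene view has the bore at (218,116) and post top at (206,214), and the side view has them at (595,127) and (606,222). I'll average pose readings and measure the bore against the post top from both cameras.

```bash
cat > al.py <<'E'
from m import *
P=[];
for i in range(8):
    A=camera("scene") if i%2 else A if i else camera("scene"); B=camera("side"); P.append(get_obs()["position"])
P=np.array(P); t=P.mean(0); print('tcp',t,P.std(0)); o,M=st()
D=[]
for n,c in(("a",A),("b",B)):
    hsv=cv2.cvtColor(c["img"],cv2.COLOR_RGB2HSV).astype(int);h,s,v=[hsv[...,i] for i in range(3)]
    zt=t[2]+.025; u0=np.array(proj(c,[t[0],t[1],zt]))
    g,q=blob((h>60)&(h<90)&(s>60)&(v>50),u0)
    cs,hi=cv2.findContours(g.astype(np.uint8),cv2.RETR_CCOMP,cv2.CHAIN_APPROX_NONE)
    hole=max([k for k,x in zip(cs,hi[0]) if x[3]>=0],key=len)[:,0]; hc=(hole.min(0)+hole.max(0))/2
    pt=np.array(proj(c,[.557,.2925,.153])); x0,y0=pt.astype(int)
    G=cv2.cvtColor(c["img"],cv2.COLOR_RGB2HSV)
    rows=[]
    for y in range(y0+3,y0+16):
        m=[x for x in range(x0-9,x0+10) if G[y,x,1]<75 and G[y,x,2]>90]
        if m: rows.append((y,np.mean(m),len(m)))
    rows=np.array(rows); k=np.polyfit(rows[:,0],rows[:,1],1,w=rows[:,2]); print(n,'hole',hc,len(hole),'post x at',y0,np.polyval(k,y0),rows[:,2].tolist(),pt,u0)
    b=onz(c,*hc,zt); p=onz(c,np.polyval(k,pt[1]),pt[1],.153)
    E=np.array(c["extrinsics"]); r=E[:2,0]; r=r/np.linalg.norm(r); D.append((r,r@(b-p)[:2]))
d=np.linalg.solve(np.array([D[0][0],D[1][0]]),[D[0][1],D[1][1]])
print('bore-post (world)',d,[x[1] for x in D],'correction in tool',M[:2,:2].T@-d, 'tcp-corr', M[:2,:2].T@(np.array([.557,.2925])-t[:2]))
E
python3 al.py
```

```text
tcp [0.55829254 0.29003788 0.19218426] [7.06124327e-05 8.41428175e-05 1.48903443e-04]
25.8 [0.5582 0.2901 0.192 ] q [-0.94  0.39  0.5   1.53 -0.19  1.27 -0.24] F [ 0.  -0.2 -2.1] g 0.672 43.5 
 [[-0.169, 0.986, 0.002], [0.986, 0.169, -0.0], [-0.001, 0.002, -1.0]]
a hole [311.5  80.5] 19 post x at 100 308.782346006484 [6.0, 6.0, 6.0, 6.0, 7.0, 6.0, 6.0, 6.0, 6.0, 6.0, 6.0, 6.0, 6.0] [308.62650742 100.24550658] [311.09292612  79.59466045]
b hole [170.  108.5] 19 post x at 125 167.31105089771125 [12.0, 13.0, 13.0, 12.0, 10.0, 6.0, 6.0, 6.0, 7.0, 6.0, 6.0, 5.0, 5.0] [172.80933912 125.62631738] [169.86830745 107.02820614]
bore-post (world) [ 0.01073783 -0.01740094] [np.float64(0.00011002296578362623), np.float64(0.019878050677023647)] correction in tool [ 0.01896291 -0.00764857] tcp-corr [ 0.00264487 -0.00085868]
```

```bash
sed -i 's/range(y0+3,y0+16)/range(y0+9,y0+21)/; s/range(8)/range(2)/' al.py; python3 al.py
```

```text
tcp [0.55823303 0.29004836 0.19202804] [8.81836498e-06 1.49633099e-05 3.64205652e-07]
26.0 [0.5582 0.29   0.192 ] q [-0.94  0.39  0.5   1.53 -0.19  1.27 -0.24] F [ 0.7 -0.2 -2.4] g 0.669 43.5 
 [[-0.169, 0.986, 0.002], [0.986, 0.169, -0.0], [-0.001, 0.002, -1.0]]
a hole [311.5  80.5] 19 post x at 100 308.69795258291873 [6.0, 6.0, 6.0, 6.0, 6.0, 6.0, 6.0, 6.0, 6.0, 7.0, 6.0, 6.0] [308.62650742 100.24550658] [311.06788991  79.64046528]
b hole [170.  108.5] 19 post x at 125 171.26025618092874 [6.0, 6.0, 7.0, 6.0, 6.0, 5.0, 5.0, 6.0, 6.0, 6.0, 5.0] [172.80933912 125.62631738] [169.85865553 107.08235822]
bore-post (world) [ 0.00484763 -0.00721363] [np.float64(0.00038391437545202446), np.float64(0.008521821173820285)] correction in tool [ 0.00792776 -0.0035618 ] tcp-corr [ 0.00262445 -0.00080196]
```

```bash
python3 - <<'E'
from m import *
o,M=st()
for n in("scene","side"):
    c=camera(n); G=cv2.cvtColor(c["img"],cv2.COLOR_RGB2HSV).astype(int); out=[]
    for z in (.03,.04,.05,.06,.07,.1,.11,.12,.13,.14,.148):
        u,v=proj(c,[.5565,.2922,z]); y=int(round(v)); 
        w=np.array([max(0,int(G[y,x,2])-60) if G[y,x,1]<75 else 0 for x in range(int(u)-8,int(u)+10)],float)
        xs=np.arange(int(u)-8,int(u)+10); k=[x for x,q in zip(xs,w) if q>30]
        out.append((z,round(u,1),round(np.mean(k),1) if k else None,len(k)))
    print(n,out)
E
```

```text
26.0 [0.5582 0.29   0.192 ] q [-0.94  0.39  0.5   1.53 -0.19  1.27 -0.24] F [ 0.7 -0.2 -2.4] g 0.669 43.5 
 [[-0.169, 0.986, 0.002], [0.986, 0.169, -0.0], [-0.001, 0.002, -1.0]]
scene [(0.03, np.float64(304.3), np.float64(307.5), 12), (0.04, np.float64(304.6), np.float64(305.5), 8), (0.05, np.float64(304.9), np.float64(305.0), 5), (0.06, np.float64(305.2), np.float64(305.5), 6), (0.07, np.float64(305.6), np.float64(306.0), 5), (0.1, np.float64(306.6), np.float64(306.5), 6), (0.11, np.float64(306.9), np.float64(307.5), 6), (0.12, np.float64(307.2), np.float64(307.5), 6), (0.13, np.float64(307.6), np.float64(308.0), 7), (0.14, np.float64(307.9), np.float64(308.5), 6), (0.148, np.float64(308.2), np.float64(308.5), 6)]
side [(0.03, np.float64(179.2), np.float64(178.9), 10), (0.04, np.float64(178.7), np.float64(181.5), 12), (0.05, np.float64(178.2), np.float64(178.0), 5), (0.06, np.float64(177.7), np.float64(177.0), 5), (0.07, np.float64(177.2), np.float64(176.5), 4), (0.1, np.float64(175.6), np.float64(175.0), 5), (0.11, np.float64(175.1), np.float64(174.5), 6), (0.12, np.float64(174.6), np.float64(173.5), 6), (0.13, np.float64(174.0), np.float64(172.5), 10), (0.14, np.float64(173.5), np.float64(170.0), 11), (0.148, np.float64(173.0), np.float64(169.9), 9)]
```

Request:
carry_out --motion '[{"xyz": [0.0036, -0.0016, 0.005], "angular": [0.1, -0.1, 0]}, {"xyz": [0.0036, -0.0016, 0.015], "angular": [0.1, -0.1, 0]}, {"xyz": [0.0036, -0.0016, 0.025], "angular": [0.1, -0.1, 0]}, {"xyz": [0.0036, -0.0016, 0.028], "angular": [0.1, -0.1, 0]}, {"xyz": [0.0036, -0.0016, 0.028], "angular": [0.1, -0.1, 0]}, {"xyz": [0.0036, -0.0016, 0.028], "angular": [0.1, -0.1, 0]}, {"xyz": [0.0036, -0.0016, 0.028], "angular": [0.1, -0.1, 0]}, {"xyz": [0.0036, -0.0016, 0.028], "angular": [0.1, -0.1, 0]}]'

```text
clock: 26.9
position: [0.5563, 0.2934, 0.1644]
ee_rot: [0.645, 0.764, -0.0, 0.001]
ft_force: [0.5, 0.2, -1.5]
grip_width: 0.666
grasp_force: 43.5
```

```bash
python3 - <<'E'
from m import *
for n in("scene","side"): 
    c=camera(n)
o,M=st(); go([.556,.2933,.16],R.from_quat(o["ee_rot"]))
E
```

```text
27.0 [0.5562 0.2934 0.1643] q [-0.94  0.41  0.49  1.56 -0.2   1.22 -0.24] F [-0.1  0.2 -2.9] g 0.668 43.5 
 [[-0.169, 0.986, 0.001], [0.986, 0.169, -0.002], [-0.002, 0.001, -1.0]]
move [-0.     -0.0002  0.0043] [0. 0. 0.]
```

Request:
carry_out --motion '[{"xyz": [0, 0, 0.002], "angular": [0, 0, 0]}, {"xyz": [0, 0, 0.004], "angular": [0, 0, 0]}, {"xyz": [0, 0, 0.005], "angular": [0, 0, 0]}, {"xyz": [0, 0, 0.006], "angular": [0, 0, 0]}, {"xyz": [0, 0, 0.006], "angular": [0, 0, 0]}]'

```text
clock: 27.5
position: [0.556, 0.2932, 0.1578]
ee_rot: [0.645, 0.764, -0.001, 0.001]
ft_force: [0.7, 0.2, -2.7]
grip_width: 0.673
grasp_force: 43.5
```

Request:
carry_out --motion '[{"xyz": [0, 0, 0.001], "angular": [0, 0, 0]}, {"xyz": [0, 0, 0.002], "angular": [0, 0, 0]}, {"xyz": [0, 0, 0.003], "angular": [0, 0, 0]}, {"xyz": [0, 0, 0.003], "angular": [0, 0, 0]}]'

```text
clock: 27.9
position: [0.5561, 0.2933, 0.1549]
ee_rot: [0.645, 0.764, -0.001, 0.001]
ft_force: [0.5, -0.0, -1.5]
grip_width: 0.673
grasp_force: 43.5
```

Request:
carry_out --motion '[{"xyz": [0, 0, 0.004], "angular": [0, 0, 0]}, {"xyz": [0, 0, 0.008], "angular": [0, 0, 0]}, {"xyz": [0, 0, 0.012], "angular": [0, 0, 0]}, {"xyz": [0, 0, 0.016], "angular": [0, 0, 0]}, {"xyz": [0, 0, 0.02], "angular": [0, 0, 0]}, {"xyz": [0, 0, 0.02], "angular": [0, 0, 0]}]'

```text
clock: 28.5
position: [0.5558, 0.2931, 0.1343]
ee_rot: [0.645, 0.764, -0.001, 0.001]
ft_force: [-0.2, 0.8, -2.0]
grip_width: 0.665
grasp_force: 43.5
```

Request:
carry_out --motion '[{"xyz": [0, 0, 0.005], "angular": [0, 0, 0]}, {"xyz": [0, 0, 0.01], "angular": [0, 0, 0]}, {"xyz": [0, 0, 0.015], "angular": [0, 0, 0]}, {"xyz": [0, 0, 0.02], "angular": [0, 0, 0]}, {"xyz": [0, 0, 0.025], "angular": [0, 0, 0]}, {"xyz": [0, 0, 0.03], "angular": [0, 0, 0]}, {"xyz": [0, 0, 0.034], "angular": [0, 0, 0]}, {"xyz": [0, 0, 0.036], "angular": [0, 0, 0]}, {"xyz": [0, 0, 0.036], "angular": [0, 0, 0]}]'

```text
clock: 29.4
position: [0.5561, 0.2931, 0.0988]
ee_rot: [0.645, 0.764, -0.001, 0.001]
ft_force: [-0.9, 0.4, -2.4]
grip_width: 0.667
grasp_force: 43.5
```

Request:
carry_out --motion '[{"xyz": [0, 0, 0.001], "angular": [0, 0, 0]}, {"xyz": [0, 0, 0.002], "angular": [0, 0, 0]}, {"xyz": [0, 0, 0.0025], "angular": [0, 0, 0]}, {"xyz": [0, 0, 0.0025], "angular": [0, 0, 0]}]'

```text
clock: 29.8
position: [0.5562, 0.2932, 0.0966]
ee_rot: [0.645, 0.764, -0.001, 0.001]
ft_force: [-0.4, 0.6, -2.5]
grip_width: 0.669
grasp_force: 43.5
```

Request:
carry_out --motion '[{"xyz": [0, 0, 0.0005], "angular": [0, 0, 0]}, {"xyz": [0, 0, 0.001], "angular": [0, 0, 0]}, {"xyz": [0, 0, 0.001], "angular": [0, 0, 0]}]'

```text
clock: 30.1
position: [0.5563, 0.2932, 0.0963]
ee_rot: [0.645, 0.764, -0.0, 0.001]
ft_force: [-2.7, -1.2, 4.7]
grip_width: 0.665
grasp_force: 43.8
```

Request:
carry_out --motion '[{"xyz": [0, 0, 0.0005], "angular": [0, 0, 0]}, {"xyz": [0, 0, 0.0008], "angular": [0, 0, 0]}, {"xyz": [0, 0, 0.0008], "angular": [0, 0, 0]}]'

```text
clock: 30.4
position: [0.5564, 0.2932, 0.0961]
ee_rot: [0.645, 0.764, -0.0, 0.001]
ft_force: [-4.5, -2.4, 11.2]
grip_width: 0.673
grasp_force: 44.2
```

Seated on the collar at the expected height, with contact force showing. I'll ease off, open and rise.

Request:
carry_out --motion '[{"xyz": [0, 0, -0.0008], "angular": [0, 0, 0]}, {"xyz": [0, 0, -0.001], "angular": [0, 0, 0]}, {"xyz": [0, 0, -0.001], "angular": [0, 0, 0]}]'

```text
clock: 30.7
position: [0.5564, 0.2933, 0.0962]
ee_rot: [0.645, 0.764, -0.0, 0.001]
ft_force: [-2.0, -0.9, 6.3]
grip_width: 0.67
grasp_force: 43.9
```

Request:
carry_out --hand 1 --motion '[{"xyz": [0, 0, 0], "angular": [0, 0, 0]}, {"xyz": [0, 0, 0], "angular": [0, 0, 0]}, {"xyz": [0, 0, 0], "angular": [0, 0, 0]}, {"xyz": [0, 0, 0], "angular": [0, 0, 0]}, {"xyz": [0, 0, 0], "angular": [0, 0, 0]}, {"xyz": [0, 0, 0], "angular": [0, 0, 0]}]'

```text
clock: 31.3
position: [0.5562, 0.2931, 0.0957]
ee_rot: [0.645, 0.764, -0.001, 0.001]
ft_force: [0.0, -0.7, -0.0]
grip_width: 1.002
grasp_force: 0.0
```

Request:
carry_out --motion '[{"xyz": [0, 0, -0.01], "angular": [0, 0, 0]}, {"xyz": [0, 0, -0.03], "angular": [0, 0, 0]}, {"xyz": [0, 0, -0.06], "angular": [0, 0, 0]}, {"xyz": [0, 0, -0.1], "angular": [0, 0, 0]}, {"xyz": [0, 0, -0.14], "angular": [0, 0, 0]}, {"xyz": [0, 0, -0.17], "angular": [0, 0, 0]}, {"xyz": [0, 0, -0.18], "angular": [0, 0, 0]}, {"xyz": [0, 0, -0.18], "angular": [0, 0, 0]}]'

```text
clock: 32.1
position: [0.5567, 0.2937, 0.2778]
ee_rot: [0.645, 0.764, 0.001, 0.001]
ft_force: [-0.2, 0.1, -0.1]
grip_width: 0.999
grasp_force: 0.0
```

```bash
python3 - <<'E'
from m import *
o,M=st()
a=np.load("a.npy",allow_pickle=True).item();b=np.load("b.npy",allow_pickle=True).item()
for n,c0 in(("scene",a),("side",b)):
    c=camera(n); hsv=cv2.cvtColor(c["img"],cv2.COLOR_RGB2HSV).astype(int);h,s,v=[hsv[...,i] for i in range(3)]
    zt=.121; u=np.array(proj(c,[.5565,.2925,zt])); g,q=blob((h>60)&(h<90)&(s>60)&(v>50)&(np.hypot(*np.meshgrid(np.arange(512)-u[0],np.arange(384)-u[1]))<20),u); e=cv2.fitEllipse(hull(g)); print(n,u,e,onz(c,*e[0],zt))
    # pad rim still round the base; bystanders unchanged
    for k,p,r in(("can",[.43,.312,.06],16),("jar",[.662,.31,.02],12),("meter",[.77,.05,.02],28)):
        x,y=map(int,proj(c,p)); d=np.abs(c["img"][y-r:y+r,x-r:x+r].astype(int)-c0["img"][y-r:y+r,x-r:x+r]).max(2); print(k,(d>70).mean().round(3))
    x,y=map(int,u); save("end_"+n,cv2.resize(c["img"][max(0,y-50):y+60,x-60:x+60],(400,366)))
A,B=[cv2.imread(f"pics/end_{k}.png") for k in("scene","side")]; cv2.imwrite("pics/end.png",np.hstack([A,B]))
E
```

```text
32.1 [0.5567 0.2937 0.2778] q [-0.95  0.34  0.52  1.4  -0.17  1.44 -0.27] F [-0.2  0.1 -0.1] g 0.999 0.0 
 [[-0.169, 0.986, 0.003], [0.986, 0.169, -0.001], [-0.001, 0.003, -1.0]]Traceback (most recent call last):
  File "<stdin>", line 6, in <module>
cv2.error: OpenCV(4.12.0) /io/opencv/modules/imgproc/src/shapedescr.cpp:361: error: (-201:Incorrect size of input array) There should be at least 5 points to fit the ellipse in function 'fitEllipseNoDirect'
```

```bash
python3 - <<'E'
from m import *
a=np.load("a.npy",allow_pickle=True).item();b=np.load("b.npy",allow_pickle=True).item(); R2=[]
for n,c0 in(("scene",a),("side",b)):
    c=camera(n); hsv=cv2.cvtColor(c["img"],cv2.COLOR_RGB2HSV).astype(int);h,s,v=[hsv[...,i] for i in range(3)]
    zt=.121; u=np.array(proj(c,[.5565,.2925,zt])); x,y=u.astype(int)
    print(n,u,[tuple(hsv[y+6,x+k]) for k in(-10,-6,0,6,10)])
    yy,xx=np.mgrid[:384,:512]; m=(h>=30)&(h<95)&(s>45)&(v>40)&(np.hypot(xx-u[0],yy-u[1])<20)
    H=hull(m); print(m.sum(),H[:,0].min(0),H[:,0].max(0)); e=cv2.fitEllipse(H); print(e,onz(c,*e[0],zt)); R2.append(ray(c,*e[0]))
    w=(s<60)&(v>130)&(np.abs(xx-u[0])<6)&(yy<u[1]+3)&(yy>u[1]-30); print('post above reel: rows',np.unique(np.argwhere(w)[:,0]),'top expected',proj(c,[.5565,.2925,.153])[1])
    for k,p,r in(("can",[.43,.312,.06],16),("jar",[.662,.31,.02],10),("meter",[.77,.05,.02],26)):
        X,Y=map(int,proj(c,p)); d=np.abs(c["img"][Y-r:Y+r,X-r:X+r].astype(int)-c0["img"][Y-r:Y+r,X-r:X+r]).max(2); print(k,(d>70).mean().round(3))
print(cross(*R2))
E
```

```text
scene [307.32635986 110.10331804] [(np.int64(6), np.int64(95), np.int64(169)), (np.int64(24), np.int64(10), np.int64(127)), (np.int64(61), np.int64(106), np.int64(149)), (np.int64(62), np.int64(110), np.int64(150)), (np.int64(127), np.int64(65), np.int64(145))]
165 [298. 106.] [317. 125.]
((307.1431579589844, 114.75434112548828), (21.07615089416504, 21.990253448486328), 44.575828552246094) [0.56596905 0.27234697 0.121     ]
post above reel: rows [101 102 103 104 105 106 107 108 109 110 111 112] top expected 100.19110039057678
can 0.002
jar 0.0
meter 0.0
side [174.45610636 134.45706364] [(np.int64(116), np.int64(199), np.int64(190)), (np.int64(68), np.int64(71), np.int64(115)), (np.int64(69), np.int64(132), np.int64(106)), (np.int64(73), np.int64(34), np.int64(119)), (np.int64(5), np.int64(63), np.int64(150))]
235 [155. 124.] [183. 148.]
((169.32737731933594, 134.8208465576172), (25.21541404724121, 31.08296775817871), 129.75238037109375) [0.5442648  0.30215531 0.121     ]
post above reel: rows [127 128 129 130 131 132 133 134 135 136] top expected 125.69373957083884
can 0.041
jar 0.0
meter 0.01
(array([0.55196802, 0.31163832, 0.10253863]), np.float64(0.017573354301842255))
```

```bash
python3 - <<'E'
from m import *
t=np.linspace(0,2*np.pi,73)
for n in("scene","side"):
    c=camera(n); hsv=cv2.cvtColor(c["img"],cv2.COLOR_RGB2HSV).astype(int)
    for z in(.121,.089,.103,.071):
        P=np.array([proj(c,[.5565+.03*np.cos(k),.2925+.03*np.sin(k),z]) for k in t]); print(n,z,P.min(0).round(1),P.max(0).round(1))
    u=proj(c,[.5565,.2925,.121]); x=int(round(u[0]))+ (6 if n=="scene" else 3)
    print(x,[(y,*map(int,hsv[y,x])) for y in range(int(u[1])-14,int(u[1])+24)])
E
```

```text
scene 0.121 [296.5 104. ] [318.2 116.4]
scene 0.089 [295.7 113.5] [316.8 126. ]
scene 0.103 [296.  109.4] [317.4 121.9]
scene 0.071 [295.2 118.6] [316.1 131.2]
313 [(96, 120, 170, 176), (97, 119, 173, 197), (98, 119, 177, 196), (99, 119, 176, 196), (100, 119, 172, 196), (101, 120, 170, 197), (102, 120, 169, 196), (103, 121, 168, 196), (104, 121, 168, 196), (105, 115, 156, 186), (106, 104, 121, 133), (107, 62, 89, 109), (108, 60, 85, 111), (109, 60, 80, 111), (110, 58, 83, 110), (111, 58, 85, 111), (112, 57, 83, 111), (113, 56, 85, 111), (114, 63, 121, 160), (115, 65, 127, 179), (116, 62, 110, 150), (117, 43, 18, 130), (118, 165, 14, 144), (119, 163, 16, 144), (120, 167, 16, 144), (121, 168, 18, 145), (122, 168, 17, 148), (123, 54, 33, 145), (124, 54, 79, 133), (125, 12, 180, 214), (126, 11, 199, 242), (127, 11, 197, 243), (128, 11, 197, 243), (129, 11, 197, 243), (130, 11, 199, 243), (131, 11, 200, 243), (132, 11, 200, 243), (133, 11, 198, 244)]
side 0.121 [164.6 128.8] [184.3 140.3]
side 0.089 [166.5 137.2] [185.8 148.8]
side 0.103 [165.6 133.6] [185.2 145.1]
side 0.071 [167.5 141.7] [186.6 153.4]
177 [(120, 116, 200, 190), (121, 115, 203, 190), (122, 116, 201, 189), (123, 115, 203, 190), (124, 116, 201, 190), (125, 115, 201, 190), (126, 116, 199, 190), (127, 116, 194, 188), (128, 115, 188, 183), (129, 112, 166, 161), (130, 95, 102, 110), (131, 68, 87, 108), (132, 67, 70, 110), (133, 68, 51, 114), (134, 69, 21, 119), (135, 68, 17, 120), (136, 67, 49, 115), (137, 68, 110, 107), (138, 68, 143, 105), (139, 68, 146, 105), (140, 69, 102, 112), (141, 74, 31, 123), (142, 108, 9, 137), (143, 120, 9, 141), (144, 120, 9, 141), (145, 125, 11, 141), (146, 105, 11, 136), (147, 74, 42, 122), (148, 69, 66, 119), (149, 69, 13, 133), (150, 120, 2, 141), (151, 120, 5, 143), (152, 110, 5, 143), (153, 120, 2, 142), (154, 135, 4, 142), (155, 120, 4, 141), (156, 120, 2, 139), (157, 120, 2, 139)]
```

The flange edges match a reel seated on the collar (underside at 0.089 m, top at 0.121 m), and the bystanders haven't moved.

```bash
python3 -c "
from workcell import *
print(hand_in())"
```

```text
the job is handed in; nothing more can be done
None
```

The holder was set upright and released clear of the pad, moved by its post to within about 2 mm of the pad's middle, and the reel is seated on the black collar; the can, jar and meter show no movement, and I handed the job in at about 32 s with no verdict returned.

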